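# Top up the jar crate and book it out with the hand scanner

### The arm

A 6-joint arm with a two-finger parallel gripper is mounted at the origin on the work surface. World frame = base frame: x ahead of the robot, y to its left, z up, the work surface at z = 0. Lengths are in m, angles in rad, forces in N, time in s.
With the tool pointing down it reaches from about 0.35 to 0.725 m from the base axis. Payload 4.3 kg.
Tool frame: the origin (TCP) lies on the centre line of the jaws, within the pads' length; the fingertips stand ctrl.tip_reach ahead of it and the grasp point (between the pads) lies 6 mm ahead of it (ctrl.tip_reach is the distance from the TCP to the fingertips, in m); z points along the fingers, x is the direction in which the jaws open and shut, and the axes are right-handed (so a half turn about z gives the same grasp; the last joint's range is limited). The gripper opens to 85 mm and grips with 20 to 120 N. Pads are 22 mm wide; open, the fingers measure 114 mm over their backs; the gripper's body (76 mm by 85 mm) begins 54 mm behind the grasp point. The pads swing forward as they close: fully open they stand 13 mm farther back than shut.
Start: joints at [-1.434, 0.377, 0.081, 1.274, 0, 1.46], TCP at [0.14, -0.558, 0.256] pointing down, gripper open.
Joint ranges: [-2.72, 2.72], [-0.84, 1.66], [-1.02, 1.22], [-1.77, 2.12], [-1.37, 1.28], [-3.14, 3.14]. Speed limits (rad/s): [2.57, 2.57, 3.14, 3.14, 3.14, 3.14].

### API

Orientations are given as a unit quaternion [w, x, y, z].
In Python, from plant import ctrl gives the robot as it stands.
- The arm moves only by the shell command python3 -m creep 'ROWS' [FORCE]. ROWS is JSON, a list that holds one entry, the list of rows, each a list of 7 numbers: the turn, a rotation vector about the tool's x, y, z in units of 6 degrees (1.0 is 6 degrees), then the shift along the tool's x, y, z in units of 50 mm (1.0 is 50 mm), then the finger opening in mm, from 0 to 85.4. In form: [[[wx, wy, wz, dx, dy, dz, hand], ...]]. A call has 1 to 12 rows; each row shifts and turns the commanded pose from where the row before left it, along the tool's axes as they then stand; what a row does not reach is not made up. A row lasts 1/8 s, in which the tool goes at most 62.5 mm and 10.7 degrees, less where a joint would pass 70% of its speed; a pose out of reach is approached as far as the arm can. A call is refused whole if a number of a shift passes 1 or a number of a turn 1, either way. A call with a gripper value outside its range is refused whole. The fingers move at their own pace and stop on an object; FORCE is the grip in N (left out, the last holds). Time passes only in rows, so rows that do not move let the fingers close. It gives the time, the measured TCP pose, the force and the opening at its end, in the units of the state.
- ctrl.state(): the state, without advancing time (a new reading comes with each control period).
- ctrl.snapshot(name): name is "scene" or "top"; returns a dict with "image" (384x512x3 uint8, blue, green, red), "mtx" (3x3 intrinsics, pixels), "world_from_camera" (4x4, takes a point from camera to world coordinates). Camera axes: x right, y down, z forward; pixel columns grow to the right and rows downward; lengths in m; the calibration is good to about 2 mm. A picture is of the moment at which its call begins. There is no depth.
- ctrl.finish_job(): hands the job in, once; it reports no verdict.
The state is a dict: "t": time; "q": joint angles; "joint_vel": joint speeds; "effort": joint torques, N m; "position": TCP position; "eef_rot": TCP orientation; "wrist_force": force on the tool from outside, world axes, zero at the start; "wrist_torque": the same for the moment, N m; "finger_gap": finger opening in m.
Only numpy, scipy, OpenCV 4.12 (cv2) and the standard library are available. Lean on these libraries where they do the work, as an engineer would, in place of code of your own. Each camera call takes 0.05 s, during which the arm holds its last target.

### The job

Fill each empty pocket of the crate with one spare jar standing upright on the pocket floor; the jars already packed stay in their pockets and any surplus spares stay standing on the bench or cork mat. With the crate full, pick up the hand scanner and aim its window squarely at the middle of the crate's own barcode card from about 10 cm away, holding it steady there for three seconds, then do the same at the order card in the orange frame, and then at the delivery card in the blue frame. Finally lay the scanner level on its feet in the middle of its black mat, let go, and leave the other things on the bench alone.

Things in the scene. Friction and masses are not known exactly. Their poses are not given: they have to be found in the camera images.
- crate: fixed wooden crate tray 154 mm (own x) x 276 mm (own y), walls 45 mm high and 6 mm thick, floor 6 mm thick, two rows (along x) of three (along y) pockets, each 68 x 84 mm inside, numbered 0, 1, 2 with middles at own x = -37 mm and y = -90, 0, 90 mm, then 3, 4, 5 at x = +37 mm and the same y; a label bracket stands behind its +x side. Origin at the centre of its underside, z up
- crate_label (a point): barcode card of the crate, in a white frame on the bracket behind the crate; the card is 88 x 60 mm, white with black bars, centred on this point 100 mm above the bench, and slopes at 45 degrees, facing up and towards the robot side. The x axis points into the card, square to its face (45 degrees below level); y runs along the card's level edge. The bracket's top is 127 mm above the bench
- orange_label (a point): barcode card in an orange frame on a fixed stand; the card is 88 x 60 mm, white with black bars, centred on this point 100 mm above the bench, and slopes at 45 degrees, facing up and towards the robot side. The x axis points into the card, square to its face (45 degrees below level); y runs along the card's level edge. The bracket's top is 127 mm above the bench
- blue_label (a point): barcode card in a blue frame on a fixed stand; the card is 88 x 60 mm, white with black bars, centred on this point 100 mm above the bench, and slopes at 45 degrees, facing up and towards the robot side. The x axis points into the card, square to its face (45 degrees below level); y runs along the card's level edge. The bracket's top is 127 mm above the bench
- packed0_mid (a point): filled jar, 54 mm diameter, 90 mm tall, amber with a yellow cap, 0.14 to 0.28 kg; the point is at its centre, 45 mm above its underside, z along the jar to its cap; if present at the start it already stands in crate pocket 0, and there is none in that pocket otherwise
- packed1_mid (a point): filled jar, 54 mm diameter, 90 mm tall, amber with a yellow cap, 0.14 to 0.28 kg; the point is at its centre, 45 mm above its underside, z along the jar to its cap; if present at the start it already stands in crate pocket 1, and there is none in that pocket otherwise
- packed2_mid (a point): filled jar, 54 mm diameter, 90 mm tall, amber with a yellow cap, 0.14 to 0.28 kg; the point is at its centre, 45 mm above its underside, z along the jar to its cap; if present at the start it already stands in crate pocket 2, and there is none in that pocket otherwise
- packed3_mid (a point): filled jar, 54 mm diameter, 90 mm tall, amber with a yellow cap, 0.14 to 0.28 kg; the point is at its centre, 45 mm above its underside, z along the jar to its cap; if present at the start it already stands in crate pocket 3, and there is none in that pocket otherwise
- packed4_mid (a point): filled jar, 54 mm diameter, 90 mm tall, amber with a yellow cap, 0.14 to 0.28 kg; the point is at its centre, 45 mm above its underside, z along the jar to its cap; if present at the start it already stands in crate pocket 4, and there is none in that pocket otherwise
- packed5_mid (a point): filled jar, 54 mm diameter, 90 mm tall, amber with a yellow cap, 0.14 to 0.28 kg; the point is at its centre, 45 mm above its underside, z along the jar to its cap; if present at the start it already stands in crate pocket 5, and there is none in that pocket otherwise
- spare0_mid (a point): filled jar, 54 mm diameter, 90 mm tall, amber with a yellow cap, 0.14 to 0.28 kg; the point is at its centre, 45 mm above its underside, z along the jar to its cap; a spare, at the start standing on the cork mat (3 mm thick, at the robot's left)
- spare1_mid (a point): filled jar, 54 mm diameter, 90 mm tall, amber with a yellow cap, 0.14 to 0.28 kg; the point is at its centre, 45 mm above its underside, z along the jar to its cap; a spare, at the start standing on the cork mat (3 mm thick, at the robot's left)
- spare2_mid (a point): filled jar, 54 mm diameter, 90 mm tall, amber with a yellow cap, 0.14 to 0.28 kg; the point is at its centre, 45 mm above its underside, z along the jar to its cap; a spare, at the start standing on the cork mat (3 mm thick, at the robot's left)
- spare3_mid (a point): filled jar, 54 mm diameter, 90 mm tall, amber with a yellow cap, 0.14 to 0.28 kg; the point is at its centre, 45 mm above its underside, z along the jar to its cap; a spare, at the start standing on the cork mat (3 mm thick, at the robot's left)
- scanner_grip (a point): hand scanner, 0.16 to 0.26 kg, level on two black feet (100 mm wide, 14 high, under rear end and head). Point: middle of its grey handle (34 mm wide across y, 34 high, grippable from 50 mm behind to 35 ahead), just above the centre of mass. x points along the handle to the white head, z up. From the point: head top 35 mm up, undersides 55 down, head front 110 ahead, rear end 85 behind
- scanner_window (a point): the scanner's red window, 92.7 mm ahead of and 17.7 mm below the handle point in the scanner's frame. x is the way it looks: forward and 45 degrees down when the scanner is level; y the same as the scanner's. With the same axes as a card's point and lying straight back from it along -x it looks squarely at the card's middle
- scanner_mat: fixed black rubber mat, 230 mm (own x) x 160 mm (own y), 6 mm thick, where the scanner lives. Origin at the centre of its underside
- glass_jar: clear glass jar, 80 mm diameter, 110 mm tall; bystander, origin at its underside
- brush: wooden handled brush, 160 mm long; bystander, origin at its underside
- dipper: orange plastic dipper, 175 mm long, 48 mm high; bystander, origin at its underside
- hanger_hook: black plastic hanger hook, 130 mm long, lying flat; bystander, origin at its underside
- tubs: stack of three snap-latch plastic tubs, 180 x 140 mm, 204 mm high; bystander, origin at its underside

How it is judged:
By the outcome, as a careful person would: the job done as asked, in the order asked, and still so for the second after the job is handed in, with the robot touching nothing.
Of packed0, packed1, packed2, packed3, packed4, packed5 only 2 to 3 are there at a start; the rules pass over those that are not, and their reading is None.
At some moment in a run one of scanner may be knocked a few centimetres aside while the robot is not near it.
Once in a run the grip may slacken for a moment while it holds something.
It also fails if it takes over 208 s, if anything falls off the work surface, if the arm or the gripper's body presses on something with over 40 N, if the wrist force passes 120 N, or if a joint passes its speed limit or range.

## Working session

There is one attempt and no reset: what is moved stays moved. The work goes in short steps, Python scripts to look and compute and a shell command to move; the robot and the scene stay as the last step left them, time stands still between calls to the robot, and variables do not carry over. Pictures are saved under pics/ and viewed, and the job is handed in when it is done.

```bash
ls; mkdir -p pics; python3 - <<'E'
from plant import ctrl
import cv2
print(ctrl.tip_reach, ctrl.state())
for n in("scene","top"):
    s=ctrl.snapshot(n); cv2.imwrite(f"pics/{n}0.png",s["image"]); print(s["mtx"],s["world_from_camera"])
E
```

```text
pics
0.025 {'t': 0.0, 'q': array([-1.43429134e+00,  3.78064679e-01,  7.96014538e-02,  1.27437008e+00,
        9.51907634e-06,  1.46048644e+00]), 'joint_vel': array([ 0.00037741, -0.0005873 ,  0.0019728 ,  0.00031193,  0.00024483,
        0.00192309]), 'effort': array([ 1.84609846e-03, -4.63603914e+01,  2.69876111e+01,  2.07795046e-02,
       -1.26666014e-04,  6.44999616e-06]), 'position': array([ 0.14040231, -0.55697176,  0.25535041]), 'eef_rot': array([-7.14095103e-04,  7.88769706e-01, -6.14687980e-01, -7.26229323e-04]), 'wrist_force': array([0.298975  , 0.47482226, 0.0550929 ]), 'wrist_torque': array([0.00860883, 0.05727776, 0.01014918]), 'finger_gap': 0.08568973348587372}
[[453.85329768   0.         262.91738899]
 [  0.         453.85329768 186.18002907]
 [  0.           0.           1.        ]] [[ 0.8114587   0.46090404 -0.35930801  1.13678522]
 [ 0.58439709 -0.63590564  0.50408735 -0.81908387]
 [ 0.00384991 -0.61902461 -0.78536215  1.23766596]
 [ 0.          0.          0.          1.        ]]
[[362.30157012   0.         253.98897558]
 [  0.         362.30157012 191.11321646]
 [  0.           0.           1.        ]] [[-9.16042395e-04 -9.97795107e-01  6.63632784e-02  5.17517302e-01]
 [-9.99999037e-01  9.83237262e-04  9.79876497e-04 -9.26077885e-02]
 [-1.04296682e-03 -6.63623168e-02 -9.97795047e-01  1.31544342e+00]
 [ 0.00000000e+00  0.00000000e+00  0.00000000e+00  1.00000000e+00]]
```

View pics/scene0.png

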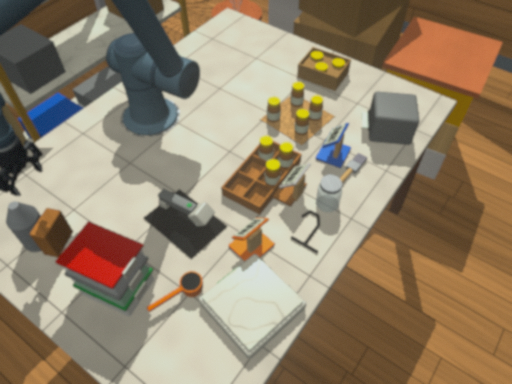

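View pics/top0.png

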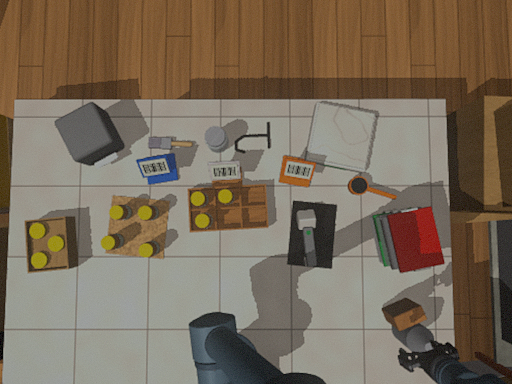

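```bash
cat > h.py <<'E'
from plant import ctrl
import cv2, numpy as np
from scipy.spatial.transform import Rotation as R
def snap(n):
    s=ctrl.snapshot(n); return s["image"],s["mtx"],s["world_from_camera"]
def ray(px,K,T,z):
    d=T[:3,:3]@np.linalg.solve(K,[px[0],px[1],1.]); o=T[:3,3]
    return o+d*(z-o[2])/d[2]
def tri(p1,c1,p2,c2):
    A=[];b=[]
    for p,(K,T) in((p1,c1),(p2,c2)):
        d=T[:3,:3]@np.linalg.solve(K,[p[0],p[1],1.]);d/=np.linalg.norm(d);P=np.eye(3)-np.outer(d,d)
        A.append(P);b.append(P@T[:3,3])
    return np.linalg.lstsq(np.vstack(A),np.hstack(b),rcond=None)[0]
def proj(p,K,T):
    c=T[:3,:3].T@(np.array(p)-T[:3,3]);u=K@c;return u[:2]/u[2]
def blobs(mask,amin=15):
    n,l,s,c=cv2.connectedComponentsWithStats(mask.astype(np.uint8))
    return [(c[i],s[i,4]) for i in range(1,n) if s[i,4]>=amin]
def crop(img,x0,y0,x1,y1,name,k=None):
    k=k or min(800/(x1-x0),600/(y1-y0))
    cv2.imwrite("pics/"+name,cv2.resize(img[y0:y1,x0:x1],None,fx=k,fy=k,interpolation=cv2.INTER_CUBIC))
E
python3 - <<'E'
from h import *
for n in("scene","top"):
    im,K,T=snap(n)
    hsv=cv2.cvtColor(im,cv2.COLOR_BGR2HSV)
    m=cv2.inRange(hsv,(24,150,90),(34,255,255))
    for c,a in blobs(m): print(n,c.round(1),a,[ray(c,K,T,z).round(4)[:2] for z in(.093,.096)])
    if n=="top":
        crop(im,80,130,240,260,"t1.png"); crop(im,180,130,345,275,"t2.png")
    else: crop(im,140,70,360,260,"s1.png")
E
```

```text
scene [318.7  60.1] 221 [array([0.413 , 0.5862]), array([0.4149, 0.5825])]
scene [338.  62.] 117 [array([0.4836, 0.6222]), array([0.4853, 0.6184])]
scene [297.9  86.2] 85 [array([0.4341, 0.397 ]), array([0.4359, 0.3938])]
scene [273.6 101.8] 85 [array([0.4094, 0.2674]), array([0.4113, 0.2646])]
scene [316.5 100.2] 82 [array([0.5351, 0.3699]), array([0.5367, 0.3668])]
scene [302.1 113.7] 126 [array([0.5314, 0.2752]), array([0.533 , 0.2723])]
scene [266.  141.2] 111 [array([0.5052, 0.0838]), array([0.5069, 0.0814])]
scene [285.6 147.9] 120 [array([0.5785, 0.0975]), array([0.5799, 0.0951])]
scene [272.4 164.8] 157 [array([0.5856, 0.0081]), array([0.587 , 0.0059])]
top [224.7 195.6] 165 [array([0.5836, 0.0077]), array([0.5835, 0.0074])]
top [197.2 198.2] 169 [array([0.5751, 0.1004]), array([0.575 , 0.0999])]
top [116.1 211.9] 156 [array([0.5292, 0.3733]), array([0.5292, 0.3722])]
top [144.6 212.3] 162 [array([0.5275, 0.2771]), array([0.5275, 0.2762])]
top [201.8 220.4] 166 [array([0.5001, 0.0841]), array([0.5002, 0.0837])]
top [ 36.8 230.5] 210 [array([0.4668, 0.6382]), array([0.4669, 0.6364])]
top [107.7 242.3] 156 [array([0.4275, 0.3991]), array([0.4277, 0.3979])]
top [ 55.4 243.3] 206 [array([0.4243, 0.5742]), array([0.4245, 0.5726])]
top [145.5 249.8] 161 [array([0.4024, 0.2719]), array([0.4027, 0.271 ])]
top [ 38.5 259.7] 212 [array([0.3699, 0.6288]), array([0.3703, 0.627 ])]
```

View pics/t2.png

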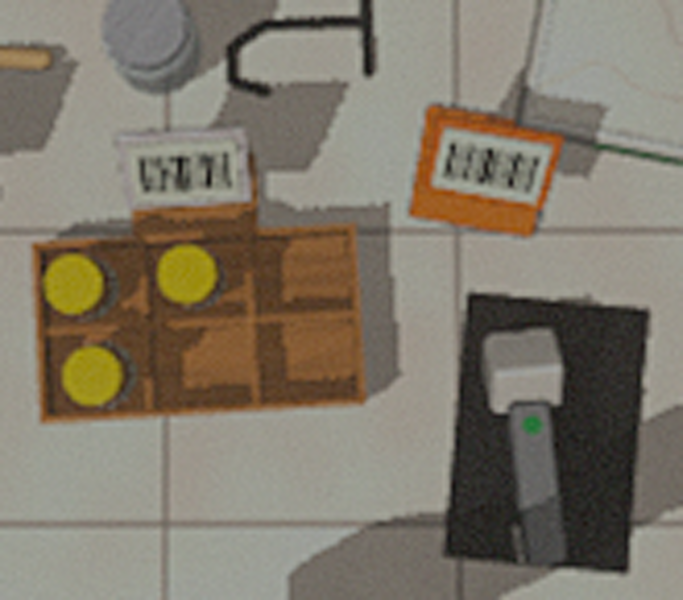

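View pics/s1.png

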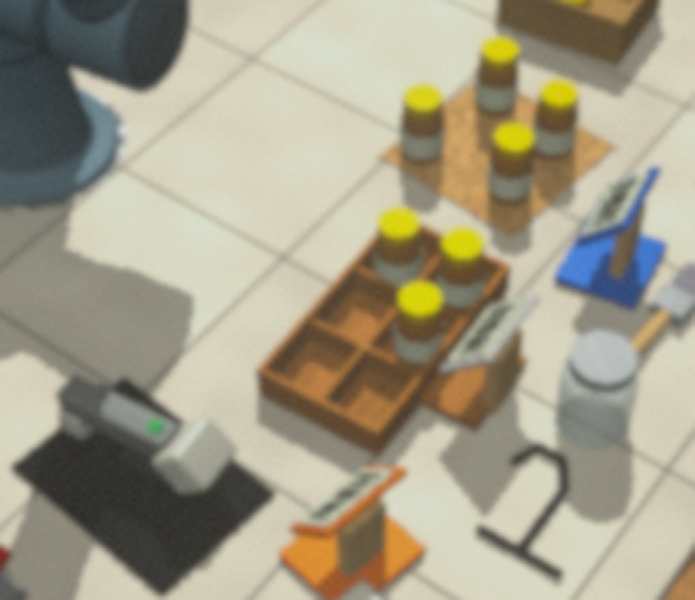

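View pics/t1.png

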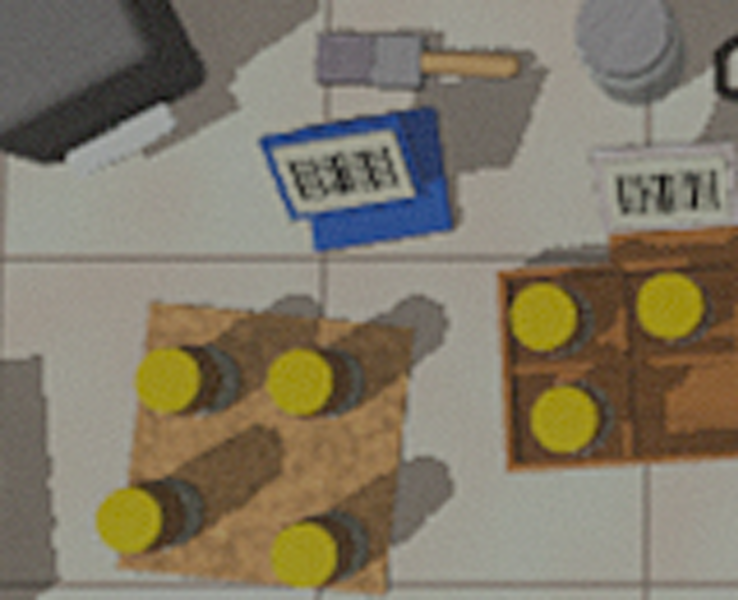

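```bash
cat > meas.py <<'E'
from h import *
top=snap("top"); sc=snap("scene")
K,T=top[1:]
k=600/145
def C(px): return np.array([180+(px[0]+.5)/k-.5,130+(px[1]+.5)/k-.5])
# crate corners top view: +x+y, +x-y, -x-y, -x+y
cs=[ray(C(p),K,T,.045)[:2] for p in((35,243),(357,226),(364,401),(43,421))]
cs=np.array(cs); print("crate",cs.round(4),cs.mean(0).round(4))
for a,b in((0,1),(1,2),(2,3),(3,0)):
    d=cs[a]-cs[b]; print(np.linalg.norm(d).round(4),np.degrees(np.arctan2(d[1],d[0])).round(2))
c=cs.mean(0); dy=cs[0]-cs[1]+cs[3]-cs[2]; dx=cs[0]-cs[3]+cs[1]-cs[2]
yaw=(np.arctan2(-dy[0],dy[1])*.64+np.arctan2(dx[1],dx[0])*.36); print("yaw",np.degrees(yaw))
Rz=np.array([[np.cos(yaw),-np.sin(yaw)],[np.sin(yaw),np.cos(yaw)]])
for i,(x,y) in enumerate([(a,b) for a in(-.037,.037) for b in(-.09,0,.09)]): print(i,(c+Rz@[x,y]).round(4))
# mat corners z=.006
ms=np.array([ray(C(p),K,T,.006)[:2] for p in((469,294),(648,310),(629,571),(445,555))]); print("mat",ms.round(4),ms.mean(0).round(4))
for a,b in((0,1),(1,2),(2,3),(3,0)):
    d=ms[a]-ms[b]; print(np.linalg.norm(d).round(4),np.degrees(np.arctan2(d[1],d[0])).round(2))
# cards: inner-white masks
for nm,(im,K,T),boxes in(("top",top,{"orange":(278,150,318,190),"blue":(135,150,182,188)}),("scene",sc,{"orange":(225,210,275,262),"blue":(312,115,355,170)})):
    hsv=cv2.cvtColor(im,cv2.COLOR_BGR2HSV)
    for col,(x0,y0,x1,y1) in boxes.items():
        sub=cv2.resize(im[y0:y1,x0:x1],None,fx=12,fy=12,interpolation=cv2.INTER_CUBIC)
        cv2.imwrite(f"pics/card_{nm}_{col}.png",sub)
im=top[0]; cv2.imwrite("pics/card_top_white.png",cv2.resize(im[150:190,200:250],None,fx=14,fy=14,interpolation=cv2.INTER_CUBIC))
im=sc[0]; cv2.imwrite("pics/card_scene_white.png",cv2.resize(im[155:215,270:320],None,fx=10,fy=10,interpolation=cv2.INTER_CUBIC))
E
python3 meas.py
python3 - <<'E'
import cv2,numpy as np
L=[cv2.resize(cv2.imread(f"pics/card_{a}_{b}.png"),(380,290)) for a in("top","scene") for b in("orange","blue")]
cv2.imwrite("pics/cards.png",np.vstack([np.hstack(L[:2]),np.hstack(L[2:])]))
L=[cv2.resize(cv2.imread(f"pics/card_{a}_white.png"),(400,b)) for a,b in(("top",320),("scene",480))]
cv2.imwrite("pics/cardw.png",np.hstack([np.pad(L[0],((0,160),(0,0),(0,0))),L[1]]))
E
```

```text
crate [[ 0.612   0.1404]
 [ 0.6262 -0.1333]
 [ 0.478  -0.1387]
 [ 0.4615  0.132 ]] [5.444e-01 1.000e-04]
0.2741 92.97
0.1483 2.11
0.2712 -86.5
0.1507 -176.8
yaw 3.0281282313788225
0 [ 0.5122 -0.0917]
1 [ 0.5075 -0.0019]
2 [0.5027 0.088 ]
3 [ 0.5861 -0.0878]
4 [0.5814 0.0021]
5 [0.5766 0.0919]
mat [[ 0.5698 -0.2322]
 [ 0.5557 -0.3883]
 [ 0.3305 -0.3683]
 [ 0.3443 -0.2097]] [ 0.4501 -0.2996]
0.1568 84.83
0.2261 -5.07
0.1593 -94.96
0.2266 174.29
```

View pics/cards.png

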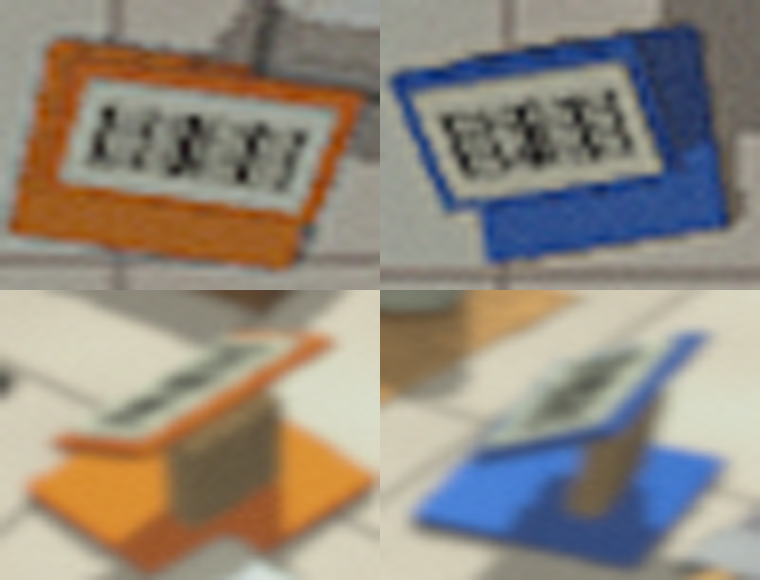

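View pics/cardw.png

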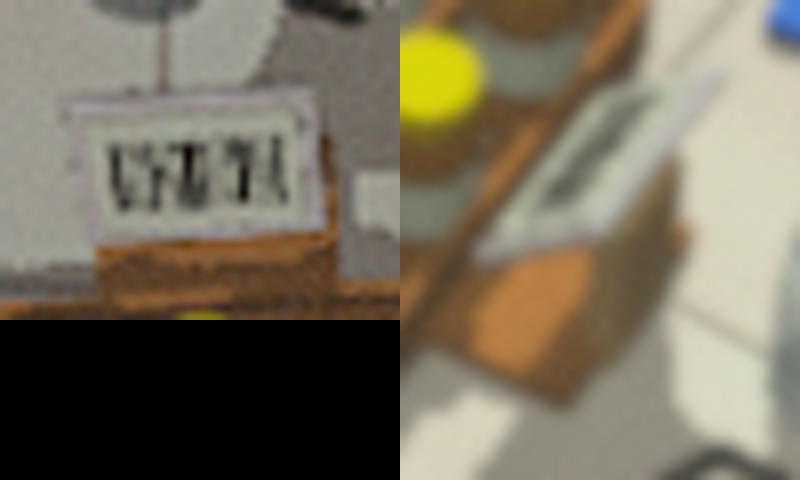

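```bash
cat > cards.py <<'E'
from h import *
im,K,T=snap("top")
def do(n,x0,y0,sx,sy,pts):
    P=[]
    for i,(u,v) in enumerate(pts):
        px=(x0+(u+.5)*sx-.5,y0+(v+.5)*sy-.5)
        P.append(ray(px,K,T,.1212 if i<2 else .0788))
    P=np.array(P); c=P.mean(0)
    e=(P[0]-P[1]+P[3]-P[2]); yaw=np.arctan2(-e[0],e[1])
    ax=np.array([np.cos(yaw),np.sin(yaw)])
    win=c[:2]-.0707*ax; grip=win-.0927*ax
    # level scanner: grip at .0927 behind, .0177 above the window
    print(n,"c",c.round(4),"yaw",np.degrees(yaw).round(1),"wid",np.linalg.norm(P[0]-P[1]).round(3),np.linalg.norm(P[3]-P[2]).round(3),"h",np.linalg.norm(P[0]-P[3]).round(3),np.linalg.norm(P[1]-P[2]).round(3),"grip",grip.round(4), "r",np.hypot(*grip).round(3))
do("orange",278,150,40/380,40/290,[(90,77),(340,110),(300,214),(60,181)])
do("blue",135,150,47/380,38/290,[(33,97),(250,63),(283,168),(70,200)])
do("white",200,150,1/8,1/8,[(82,118),(305,103),(310,222),(103,235)])
E
python3 cards.py
cat > go.py <<'E'
# print body-frame shift/turn from present pose to target x y z phi_deg (tool down)
import sys
from h import *
s=ctrl.state(); q=s["eef_rot"]; Rc=R.from_quat(np.r_[q[1:],q[0]])
x,y,z,phi=map(float,sys.argv[1:5]); f=np.radians(phi)
X=np.array([np.cos(f),np.sin(f),0]);Z=np.array([0,0,-1.]);Y=np.cross(Z,X)
Rt=R.from_matrix(np.c_[X,Y,Z]); w=np.degrees((Rc.inv()*Rt).as_rotvec())/6
d=np.array([x,y,z])-s["position"]
print("t",round(s["t"],2),"pos",s["position"].round(4),"gap",round(s["finger_gap"],4),"F",s["wrist_force"].round(1),"q1,q6",s["q"][[0,5]].round(2))
print("turn units",w.round(3)," shift now-axes",(Rc.inv().apply(d)/.05).round(3)," shift target-axes",(Rt.inv().apply(d)/.05).round(3))
E
```

```text
orange c [ 0.6705 -0.2411  0.1   ] yaw -10.1 wid 0.089 0.088 h 0.061 0.061 grip [ 0.5096 -0.2123] r 0.552
blue c [0.6804 0.2454 0.1   ] yaw 9.3 wid 0.09 0.091 h 0.059 0.059 grip [0.5192 0.2191] r 0.563
white c [0.6669 0.0078 0.1   ] yaw 3.7 wid 0.093 0.089 h 0.062 0.062 grip [ 0.5039 -0.0027] r 0.504
```

```bash
python3 -m creep '[[[0,0,0,0,0,-0.8,85],[0,0,-0.75,0,-0.9,0,85],[0,0,-0.75,0,-0.9,0,85],[0,0,-0.75,0,-0.9,0,85],[0,0,-0.75,0,-0.9,0,85],[0,0,-0.75,0,-0.9,0,85],[0,0,-0.75,0,-0.9,0,85],[0,0,-0.75,0,-0.9,0,85],[0,0,-0.75,0,-0.9,0,85],[0,0,-0.75,0,-0.9,0,85],[0,0,-0.75,0,-0.9,0,85],[0,0,-0.75,0,-0.9,0,85]]]' 60; python3 go.py 0.405 0.271 0.2 90
```

```text
t: 1.85
position: [0.5264, -0.27, 0.2962]
eef_rot: [0.0, 0.974, -0.227, 0.0]
wrist_force: [0.1, -0.9, -0.0]
finger_gap: 0.0848
t 1.85 pos [ 0.5264 -0.27    0.2962] gap 0.0848 F [ 0.1 -0.9 -0. ] q1,q6 [-0.58  1.45]
turn units [ 3.0000e-03 -0.0000e+00 -1.9369e+01]  shift now-axes [-6.958 -8.636  1.922]  shift target-axes [10.821 -2.428  1.924]
```

```bash
python3 -m creep '[[[0,0,-0.75,0,-0.93,0,85],[0,0,-0.75,0,-0.93,0,85],[0,0,-0.75,0,-0.93,0,85],[0,0,-0.75,0,-0.93,0,85],[0,0,-0.75,0,-0.93,0,85],[0,0,-0.75,0,-0.93,0,85],[0,0,-0.75,0,-0.93,0,85],[0,0,-0.75,0,-0.93,0,85],[0,0,-0.75,-0.1,-0.93,0,85],[0,0,-0.75,-0.2,-0.93,0,85],[0,0,-0.75,-0.3,-0.93,0,85],[0,0,-0.75,-0.4,-0.93,0,85]]]'; python3 -m creep '[[[0,0,-1,0,0,0.2,85],[0,0,-1,0,0,0.2,85],[0,0,-1,0,0,0.2,85],[0,0,-1,0,0,0.2,85],[0,0,-1,0,0,0.2,85],[0,0,-1,0,0,0.2,85],[0,0,-1,0,0,0.2,85],[0,0,-1,0,0,0.2,85],[0,0,-1,0,0,0,85]]]';python3 go.py 0.405 0.271 0.17 90
```

```text
t: 3.35
position: [0.4927, 0.2518, 0.296]
eef_rot: [-0.0, 0.971, 0.24, 0.0]
wrist_force: [1.1, 0.2, -0.2]
finger_gap: 0.0849
t: 4.47
position: [0.4927, 0.2501, 0.2152]
eef_rot: [-0.0, 0.756, 0.655, -0.001]
wrist_force: [-0.4, 0.4, -0.1]
finger_gap: 0.085
t 4.47 pos [0.4927 0.2501 0.2152] gap 0.085 F [-0.4  0.4 -0.1] q1,q6 [0.35 0.5 ]
turn units [-0.017  0.008 -1.36 ]  shift now-axes [ 0.165 -1.795  0.908]  shift target-axes [ 0.418 -1.755  0.905]
```

```bash
python3 -m creep '[[[0,0,-1,0.2,-0.9,0,85],[0,0,-0.36,0.23,-0.92,0.1,85],[0,0,0,0,0,0.8,85],[0,0,0,0,0,0.8,85],[0,0,0,0,0,0.8,85],[0,0,0,0,0,0.26,85],[0,0,0,0,0,0,85]]]';python3 go.py 0.403 0.2717 0.077 90
python3 - <<'E'
from h import *
im,K,T=snap("top"); crop(im,80,150,200,260,"g1.png")
E
```

```text
t: 5.35
position: [0.4045, 0.2799, 0.0781]
eef_rot: [-0.0, 0.708, 0.706, -0.001]
wrist_force: [-0.4, -0.2, 0.3]
finger_gap: 0.085
t 5.35 pos [0.4045 0.2799 0.0781] gap 0.085 F [-0.4 -0.2  0.3] q1,q6 [0.48 0.48]
turn units [-0.012  0.007 -0.034]  shift now-axes [-0.164 -0.029  0.021]  shift target-axes [-0.164 -0.03   0.021]
```

View pics/g1.png

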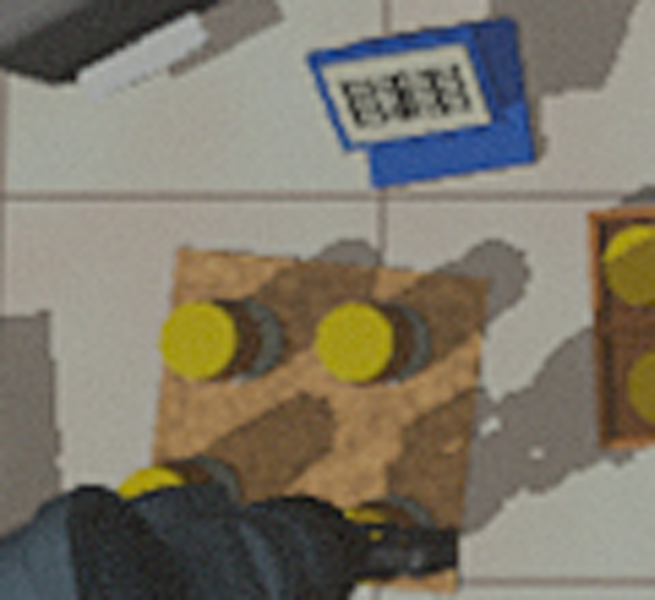

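```bash
python3 -m creep '[[[0,0,0,-0.16,-0.03,0.02,85],[0,0,0,0,0,0,40],[0,0,0,0,0,0,40],[0,0,0,0,0,0,40],[0,0,0,0,0,0,40],[0,0,0,0,0,0,40],[0,0,0,0,0,-0.5,40],[0,0,0,0,0,-0.9,40],[0,0,0,0,0,-0.9,40],[0,0,0,0,0,0,40]]]' 60;python3 go.py 0.5075 -0.0019 0.19 90
python3 - <<'E'
from h import *
im,K,T=snap("scene"); crop(im,180,50,340,190,"g2.png")
E
```

```text
t: 6.65
position: [0.4058, 0.2734, 0.1958]
eef_rot: [0.001, 0.708, 0.706, 0.004]
wrist_force: [-0.0, -1.2, -2.4]
finger_gap: 0.0501
t 6.65 pos [0.4058 0.2734 0.1958] gap 0.0501 F [-0.  -1.2 -2.4] q1,q6 [0.46 0.47]
turn units [ 0.065 -0.032 -0.032]  shift now-axes [-5.5    2.052  0.112]  shift target-axes [-5.507  2.035  0.116]
```

View pics/g2.png

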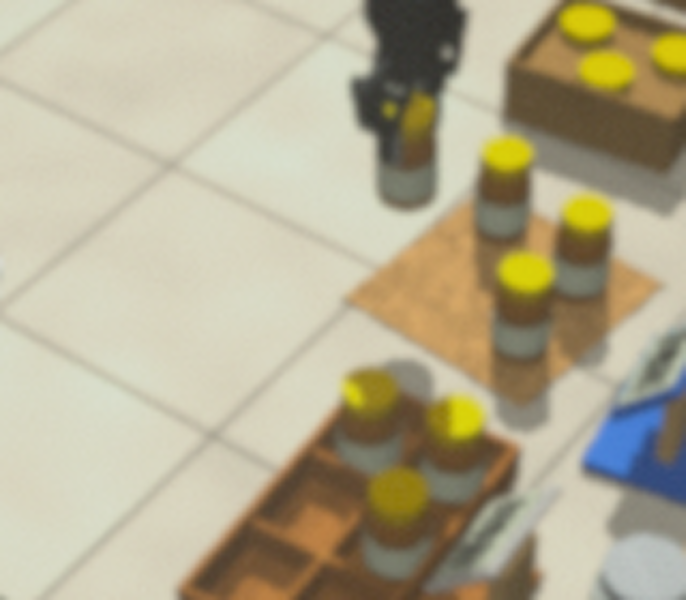

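```bash
python3 -m creep '[[[0,0,0,-0.8,0.25,0,40],[0,0,0,-0.9,0.35,0,40],[0,0,0,-0.9,0.35,0,40],[0,0,0,-0.9,0.35,0,40],[0,0,0,-0.9,0.35,0,40],[0,0,0,-0.7,0.25,0,40],[0,0,0,-0.4,0.17,0,40],[0,0,0,0,0,0,40],[0,0,0,0,0,0,40]]]' ;python3 go.py 0.5095 -0.0019 0.081 90
python3 - <<'E'
from h import *
im,K,T=snap("top"); crop(im,170,150,300,250,"g3.png")
im,K,T=snap("scene"); crop(im,180,70,340,220,"g4.png")
E
```

```text
t: 7.82
position: [0.5045, -0.0025, 0.1908]
eef_rot: [-0.001, 0.708, 0.706, -0.001]
wrist_force: [0.0, 1.0, -3.1]
finger_gap: 0.0505
t 7.83 pos [ 0.5045 -0.0025  0.1908] gap 0.0505 F [ 0.   1.  -3.1] q1,q6 [-0.13 -0.13]
turn units [-0.03  -0.008 -0.03 ]  shift now-axes [0.011 0.107 2.196]  shift target-axes [0.012 0.1   2.197]
```

View pics/g4.png

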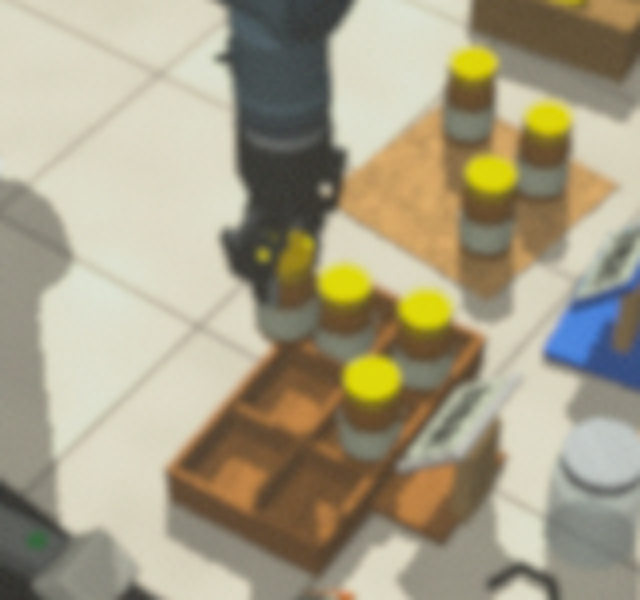

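```bash
python3 -m creep '[[[0,0,0,0,0.1,0.6,40],[0,0,0,0,0,0.6,40],[0,0,0,0,0,0.5,40],[0,0,0,0,0,0.3,40],[0,0,0,0,0,0.12,40],[0,0,0,0,0,0,40]]]' ;python3 go.py 0.5095 -0.0019 0.081 90
```

```text
t: 8.68
position: [0.511, -0.003, 0.0865]
eef_rot: [0.0, 0.708, 0.706, 0.0]
wrist_force: [-0.0, -0.1, -2.6]
finger_gap: 0.0504
t 8.68 pos [ 0.511  -0.003   0.0865] gap 0.0504 F [-0.  -0.1 -2.6] q1,q6 [-0.13 -0.13]
turn units [ 0.003  0.001 -0.03 ]  shift now-axes [ 0.023 -0.031  0.111]  shift target-axes [ 0.023 -0.03   0.111]
```

```bash
python3 -m creep '[[[0,0,0,0,-0.03,0.05,40],[0,0,0,0,0,0.05,40],[0,0,0,0,0,0,40]]]' ;python3 go.py 0.5095 -0.0019 0.081 90
```

```text
t: 9.05
position: [0.5099, -0.0033, 0.0818]
eef_rot: [0.001, 0.708, 0.706, 0.0]
wrist_force: [0.5, -0.4, -0.4]
finger_gap: 0.0501
t 9.05 pos [ 0.5099 -0.0033  0.0818] gap 0.0501 F [ 0.5 -0.4 -0.4] q1,q6 [-0.13 -0.13]
turn units [ 0.012  0.002 -0.033]  shift now-axes [ 0.028 -0.008  0.016]  shift target-axes [ 0.028 -0.008  0.016]
```

```bash
python3 -m creep '[[[0,0,0,0,0,0,70],[0,0,0,0,0,0,70],[0,0,0,0,0,0,70],[0,0,0,0,0,-0.5,70],[0,0,0,0,0,-0.9,70],[0,0,0,0,0,-0.9,70],[0,0,0,0,0,0,85]]]' ;python3 go.py 0.528 0.277 0.19 90
```

```text
t: 9.93
position: [0.5123, -0.0036, 0.2002]
eef_rot: [0.003, 0.708, 0.706, 0.002]
wrist_force: [0.4, 0.8, -1.4]
finger_gap: 0.0843
t 9.93 pos [ 0.5123 -0.0036  0.2002] gap 0.0843 F [ 0.4  0.8 -1.4] q1,q6 [-0.13 -0.13]
turn units [ 0.077  0.011 -0.033]  shift now-axes [5.613 0.294 0.201]  shift target-axes [5.611 0.315 0.205]
```

```bash
python3 -m creep '[[[0,0,0,0.8,0.05,0,85],[0,0,0,0.9,0.05,0,85],[0,0,0,0.9,0.05,0,85],[0,0,0,0.9,0.05,0,85],[0,0,0,0.9,0.05,0,85],[0,0,0,0.8,0.05,0,85],[0,0,0,0.4,0,0,85],[0,0,0,0,0,0,85]]]' ;python3 go.py 0.529 0.277 0.077 90
python3 - <<'E'
from h import *
im,K,T=snap("top"); crop(im,180,150,300,240,"g5.png")
E
```

```text
t: 10.92
position: [0.5248, 0.2772, 0.1953]
eef_rot: [-0.0, 0.708, 0.706, -0.001]
wrist_force: [-0.3, -0.4, -0.6]
finger_gap: 0.0851
t 10.93 pos [0.5248 0.2772 0.1953] gap 0.0851 F [-0.3 -0.4 -0.6] q1,q6 [0.38 0.38]
turn units [-0.011  0.01  -0.017]  shift now-axes [-2.000e-03  8.600e-02  2.366e+00]  shift target-axes [-0.005  0.084  2.366]
```

View pics/g5.png

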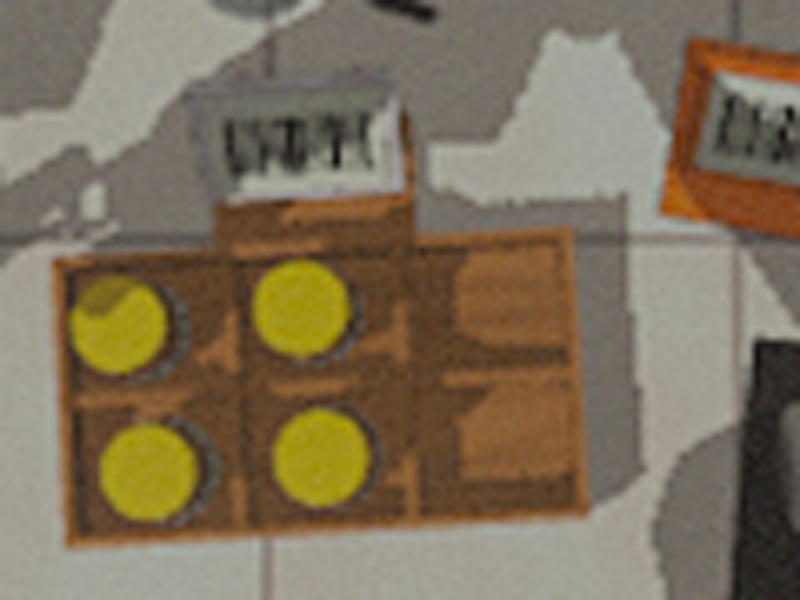

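Jar stands in pocket 1 (cap at crop 320,457). Next: grasp the second spare.

```bash
python3 - <<'E'
from h import *
im,K,T=snap("top"); hsv=cv2.cvtColor(im,cv2.COLOR_BGR2HSV)
for c,a in blobs(cv2.inRange(hsv,(22,130,60),(36,255,255)),60):print(ray(c,K,T,.096).round(4),a)
E
python3 -m creep '[[[0,0,0,0,0.09,0.6,85],[0,0,0,0,0,0.8,85],[0,0,0,0,0,0.7,85],[0,0,0,0,0,0.27,85],[0,0,0,0,0,0,85],[0,0,0,0,0,0,40],[0,0,0,0,0,0,40],[0,0,0,0,0,0,40],[0,0,0,0,0,0,40],[0,0,0,0,0,0,40]]]' 60;python3 go.py 0.529 0.277 0.19 90
```

```text
[0.583  0.0074 0.096 ] 171
[0.5744 0.1    0.096 ] 167
[ 0.5078 -0.0033  0.096 ] 174
[0.5006 0.084  0.096 ] 172
[0.4279 0.3978 0.096 ] 167
[0.3643 0.6324 0.096 ] 147
t: 12.28
position: [0.5314, 0.2774, 0.0802]
eef_rot: [0.001, 0.708, 0.706, 0.002]
wrist_force: [-0.9, 0.2, 6.0]
finger_gap: 0.0505
t 12.28 pos [0.5314 0.2774 0.0802] gap 0.0505 F [-0.9  0.2  6. ] q1,q6 [0.38 0.38]
turn units [ 0.039 -0.011 -0.031]  shift now-axes [-0.005 -0.04  -2.196]  shift target-axes [-0.008 -0.049 -2.196]
```

```bash
python3 -m creep '[[[0,0,0,0,0,-0.5,40],[0,0,0,0,0,-0.9,40],[0,0,0,0,0,-0.9,40],[0,0,0,-0.8,0,0,40],[0,0,0,-0.9,-0.05,0,40],[0,0,0,-0.9,-0.05,0,40],[0,0,0,-0.9,-0.05,0,40],[0,0,0,-0.9,-0.05,0,40],[0,0,0,-0.9,-0.05,0,40],[0,0,0,-0.9,-0.05,0,40],[0,0,0,-0.8,-0.05,0,40],[0,0,0,-0.4,0,0,40]]]'; python3 -m creep '[[[0,0,0,0,0,0,40],[0,0,0,0,0,0,40]]]' ;python3 go.py 0.514 -0.0915 0.0835 90
python3 - <<'E'
from h import *
im,K,T=snap("scene"); crop(im,180,70,340,220,"g6.png")
E
```

```text
t: 13.78
position: [0.5111, -0.095, 0.1935]
eef_rot: [0.001, 0.709, 0.705, 0.0]
wrist_force: [0.2, 0.9, -1.7]
finger_gap: 0.0503
t: 14.02
position: [0.5111, -0.0923, 0.1929]
eef_rot: [-0.0, 0.708, 0.706, 0.0]
wrist_force: [-0.3, -0.3, -1.3]
finger_gap: 0.0499
t 14.03 pos [ 0.5111 -0.0923  0.1929] gap 0.0499 F [-0.3 -0.3 -1.3] q1,q6 [-0.3 -0.3]
turn units [ 0.001 -0.006 -0.024]  shift now-axes [0.014 0.058 2.188]  shift target-axes [0.015 0.058 2.188]
```

View pics/g6.png

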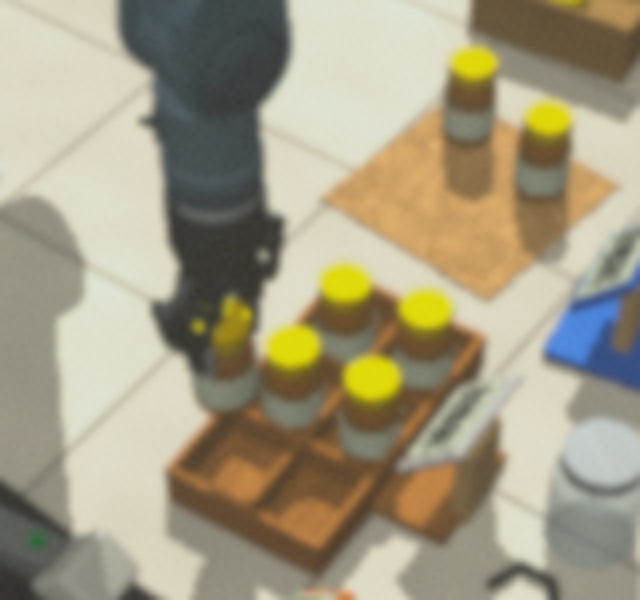

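```bash
python3 -m creep '[[[0,0,0,0,0.05,0.6,40],[0,0,0,0,0,0.6,40],[0,0,0,0,0,0.5,40],[0,0,0,0,0,0.3,40],[0,0,0,0,0,0.12,40],[0,0,0,0,0,0.03,40],[0,0,0,0,0,0,40]]]' ;python3 go.py 0.514 -0.0915 0.0835 90
```

```text
t: 14.95
position: [0.5142, -0.0934, 0.0861]
eef_rot: [0.001, 0.708, 0.706, 0.0]
wrist_force: [0.1, 0.4, -1.0]
finger_gap: 0.0501
t 14.95 pos [ 0.5142 -0.0934  0.0861] gap 0.0501 F [ 0.1  0.4 -1. ] q1,q6 [-0.3 -0.3]
turn units [ 0.014  0.005 -0.033]  shift now-axes [ 0.038 -0.005  0.052]  shift target-axes [ 0.038 -0.005  0.052]
```

```bash
python3 -m creep '[[[0,0,0,0,0,0.04,40],[0,0,0,0,0,0.03,40],[0,0,0,0,0,0,40]]]' ;python3 go.py 0.514 -0.0915 0.0835 90
```

```text
t: 15.32
position: [0.5146, -0.0934, 0.0832]
eef_rot: [0.001, 0.708, 0.706, 0.001]
wrist_force: [-1.6, 0.6, 6.3]
finger_gap: 0.05
t 15.32 pos [ 0.5146 -0.0934  0.0832] gap 0.05 F [-1.6  0.6  6.3] q1,q6 [-0.3 -0.3]
turn units [ 0.024  0.005 -0.033]  shift now-axes [ 0.039 -0.012 -0.006]  shift target-axes [ 0.039 -0.011 -0.006]
```

```bash
python3 -m creep '[[[0,0,0,0,0,0,70],[0,0,0,0,0,0,70],[0,0,0,0,0,0,70],[0,0,0,0,0,-0.5,70],[0,0,0,0,0,-0.9,70],[0,0,0,0,0,-0.9,70],[0,0,0,0.7,0,0,85],[0,0,0,0.9,0.05,0,85],[0,0,0,0.9,0.05,0,85],[0,0,0,0.9,0.05,0,85],[0,0,0,0.9,0.05,0,85],[0,0,0,0.9,0.05,0,85]]]' ;python3 -m creep '[[[0,0,0,0.9,0.05,0,85],[0,0,0,0.9,0,0,85],[0,0,0,0.9,0,0,85],[0,0,0,0.8,0,0,85],[0,0,0,0.5,0,0,85],[0,0,0,0,0,0,85]]]';python3 go.py 0.531 0.3730 0.078 90
python3 - <<'E'
from h import *
im,K,T=snap("top"); hsv=cv2.cvtColor(im,cv2.COLOR_BGR2HSV)
for c,a in blobs(cv2.inRange(hsv,(22,130,60),(36,255,255)),60):print(ray(c,K,T,.096).round(4),a)
crop(im,90,150,300,260,"g7.png")
E
```

```text
t: 16.82
position: [0.5268, 0.1682, 0.1966]
eef_rot: [0.0, 0.708, 0.706, -0.0]
wrist_force: [0.5, 0.1, -0.2]
finger_gap: 0.0849
t: 17.58
position: [0.5298, 0.3682, 0.1961]
eef_rot: [-0.0, 0.707, 0.707, -0.0]
wrist_force: [-0.2, -0.4, -0.5]
finger_gap: 0.0852
t 17.57 pos [0.5298 0.3682 0.1961] gap 0.0852 F [-0.2 -0.4 -0.5] q1,q6 [0.51 0.51]
turn units [-0.003  0.002 -0.008]  shift now-axes [0.096 0.026 2.362]  shift target-axes [0.095 0.025 2.362]
[0.5834 0.0074 0.096 ] 173
[0.5751 0.1004 0.096 ] 175
[ 0.5077 -0.0033  0.096 ] 173
[ 0.5115 -0.0928  0.096 ] 169
[0.5008 0.0836 0.096 ] 175
[0.4281 0.3974 0.096 ] 165
[0.429 0.56  0.096] 95
```

View pics/g7.png

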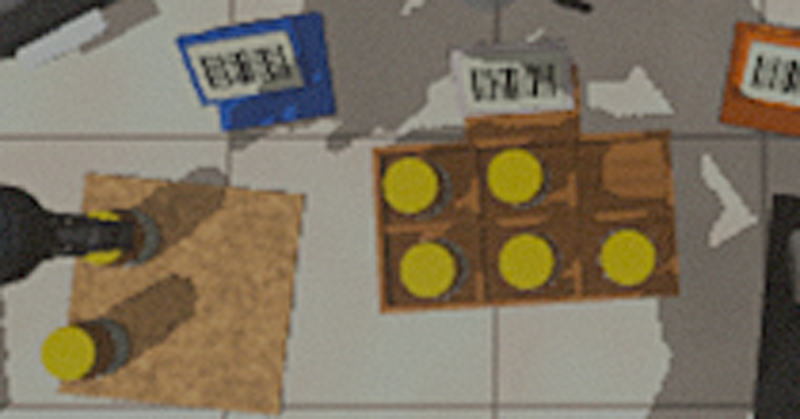

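```bash
python3 -m creep '[[[0,0,0,0.1,0.03,0.6,85],[0,0,0,0,0,0.8,85],[0,0,0,0,0,0.7,85],[0,0,0,0,0,0.26,85],[0,0,0,0,0,0,85],[0,0,0,0,0,0,40],[0,0,0,0,0,0,40],[0,0,0,0,0,0,40],[0,0,0,0,0,0,40],[0,0,0,0,0,0,40]]]' 60;python3 go.py 0.588 -0.0875 0.19 90
```

```text
t: 18.88
position: [0.5332, 0.373, 0.0814]
eef_rot: [0.0, 0.708, 0.706, 0.002]
wrist_force: [-0.4, 0.2, 6.1]
finger_gap: 0.0502
t 18.88 pos [0.5332 0.373  0.0814] gap 0.0502 F [-0.4  0.2  6.1] q1,q6 [0.51 0.52]
turn units [ 0.039 -0.026 -0.03 ]  shift now-axes [-9.2    1.133 -2.192]  shift target-axes [-9.21   1.096 -2.171]
```

```bash
python3 -m creep '[[[0,0,0,0,0,-0.5,40],[0,0,0,0,0,-0.9,40],[0,0,0,0,0,-0.9,40],[0,0,0,-0.8,0,0,40],[0,0,0,-0.9,0,0,40],[0,0,0,-0.9,0,0,40],[0,0,0,-0.9,0.1,0,40],[0,0,0,-0.9,0.1,0,40],[0,0,0,-0.9,0.1,0,40],[0,0,0,-0.9,0.1,0,40],[0,0,0,-0.9,0.15,0,40],[0,0,0,-0.9,0.15,0,40]]]'; python3 -m creep '[[[0,0,0,-0.7,0.2,0,40],[0,0,0,-0.5,0.2,0,40],[0,0,0,0,0,0,40],[0,0,0,0,0,0,40]]]' ;python3 go.py 0.588 -0.0885 0.0845 90
python3 - <<'E'
from h import *
im,K,T=snap("scene"); crop(im,180,70,340,220,"g8.png")
E
```

```text
t: 20.38
position: [0.5655, -0.0299, 0.1946]
eef_rot: [0.001, 0.708, 0.706, 0.0]
wrist_force: [0.8, 0.8, -2.3]
finger_gap: 0.0499
t: 20.88
position: [0.5848, -0.088, 0.194]
eef_rot: [-0.0, 0.708, 0.706, 0.0]
wrist_force: [-2.0, 0.9, -2.6]
finger_gap: 0.0504
t 20.88 pos [ 0.5848 -0.088   0.194 ] gap 0.0504 F [-2.   0.9 -2.6] q1,q6 [-0.26 -0.25]
turn units [-0.001 -0.003 -0.031]  shift now-axes [-0.011  0.064  2.191]  shift target-axes [-0.011  0.064  2.191]
```

View pics/g8.png

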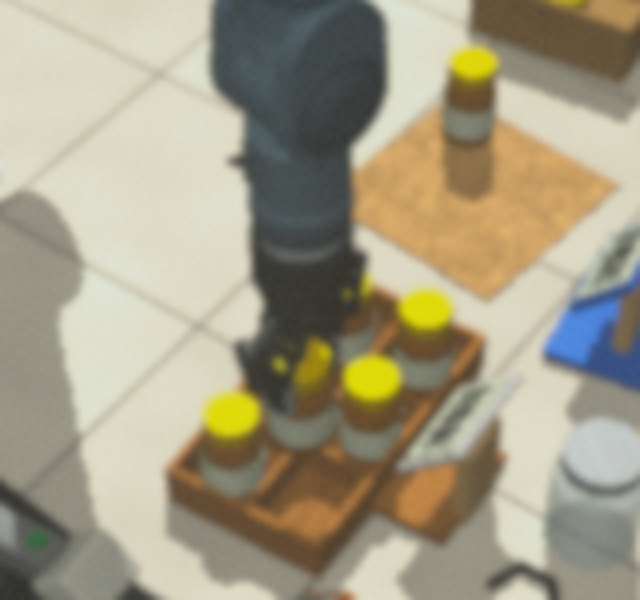

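```bash
python3 -m creep '[[[0,0,0,0,0.04,0.6,40],[0,0,0,0,0,0.6,40],[0,0,0,0,0,0.5,40],[0,0,0,0,0,0.3,40],[0,0,0,0,0,0.12,40],[0,0,0,0,0,0.04,40],[0,0,0,0,0,0,40]]]' ;python3 go.py 0.588 -0.0885 0.0845 90
```

```text
t: 21.8
position: [0.5877, -0.0886, 0.0866]
eef_rot: [0.001, 0.708, 0.706, 0.0]
wrist_force: [-0.6, 0.6, -1.7]
finger_gap: 0.0498
t 21.8 pos [ 0.5877 -0.0886  0.0866] gap 0.0498 F [-0.6  0.6 -1.7] q1,q6 [-0.26 -0.25]
turn units [ 0.014  0.005 -0.032]  shift now-axes [0.002 0.005 0.043]  shift target-axes [0.002 0.005 0.043]
```

```bash
python3 -m creep '[[[0,0,0,0,0,0.04,40],[0,0,0,0,0,0.02,40],[0,0,0,0,0,0,40]]]' ;python3 go.py 0.588 -0.0885 0.0845 90
```

```text
t: 22.18
position: [0.588, -0.0887, 0.0843]
eef_rot: [0.001, 0.708, 0.706, 0.001]
wrist_force: [-1.2, 0.5, 5.0]
finger_gap: 0.0503
t 22.18 pos [ 0.588  -0.0887  0.0843] gap 0.0503 F [-1.2  0.5  5. ] q1,q6 [-0.26 -0.25]
turn units [ 0.024  0.007 -0.034]  shift now-axes [ 0.004 -0.001 -0.003]  shift target-axes [ 0.004 -0.001 -0.003]
```

Release, rise, back away towards the robot (off the scanner's view), then measure everything.

```bash
python3 -m creep '[[[0,0,0,0,0,0,70],[0,0,0,0,0,0,70],[0,0,0,0,0,0,70],[0,0,0,0,0,-0.5,70],[0,0,0,0,0,-0.9,70],[0,0,0,0,0,-0.9,70],[0,0,0,0,-0.7,-0.2,85],[0,0,0,0,-0.9,0,85],[0,0,0,0,-0.9,0,85],[0,0,0,0,-0.7,0,85],[0,0,0,0,-0.3,0,85],[0,0,0,0,0,0,85]]]' 
python3 - <<'E'
from h import *
im,K,T=snap("top"); hsv=cv2.cvtColor(im,cv2.COLOR_BGR2HSV)
for c,a in blobs(cv2.inRange(hsv,(22,130,60),(36,255,255)),60):print(ray(c,K,T,.096).round(4),a)
cv2.imwrite("pics/g9.png",im); crop(im,280,180,350,280,"sc_top.png")
im,K,T=snap("scene"); cv2.imwrite("pics/g9s.png",im)
E
```

```text
t: 23.68
position: [0.412, -0.0879, 0.208]
eef_rot: [0.0, 0.709, 0.706, 0.0]
wrist_force: [0.2, 0.3, -0.5]
finger_gap: 0.0847
[0.5832 0.0075 0.096 ] 172
[ 0.5842 -0.0864  0.096 ] 168
[0.5751 0.1001 0.096 ] 173
[ 0.5078 -0.0032  0.096 ] 174
[ 0.5114 -0.093   0.096 ] 167
[0.5006 0.0841 0.096 ] 173
[0.4671 0.6358 0.096 ] 226
[0.4281 0.3975 0.096 ] 163
[0.4244 0.5725 0.096 ] 219
[0.3703 0.6255 0.096 ] 232
```

View pics/g9.png

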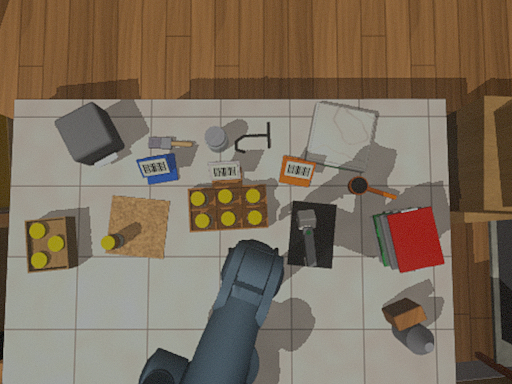

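View pics/sc_top.png

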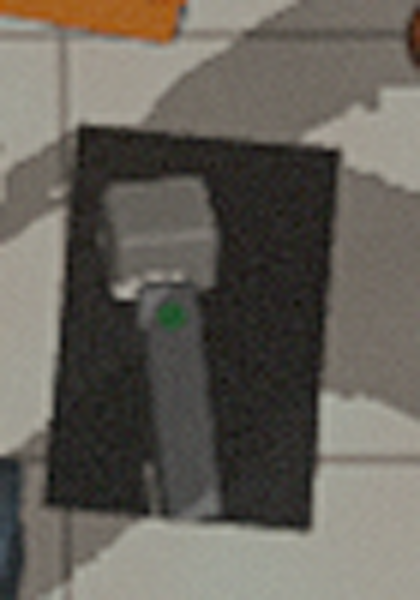

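View pics/g9s.png

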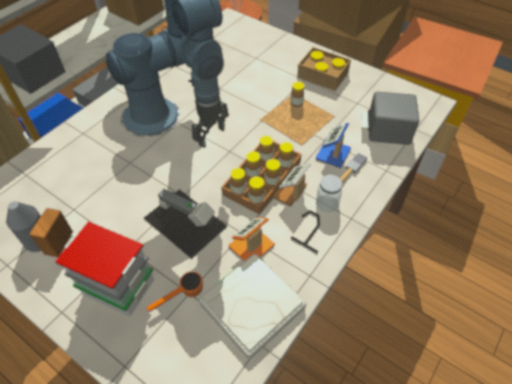

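```bash
python3 - <<'E'
from h import *
im,K,T=snap("top")
def C(u,v): return (280+(u+.5)/6-.5,180+(v+.5)/6-.5)
f=ray(C(155,182),K,T,.096)[:2]; r=ray(C(192,515),K,T,.078)[:2]; h=ray(C(168,291),K,T,.078)[:2]
print(f,r,h,"len",np.linalg.norm(f-r))
a=h-r;print("yaw handle",np.degrees(np.arctan2(a[1],a[0]))); a=f-r; print("yaw all",np.degrees(np.arctan2(a[1],a[0])))
a/=np.linalg.norm(a); print(r+.085*a,f-.110*a, "h ahead of rear",(h-r)@a)
hw=[ray(C(*p),K,T,.096)[:2] for p in((105,187),(205,177))]; d=hw[0]-hw[1];print("head edge yaw",np.degrees(np.arctan2(-d[0],d[1])),np.linalg.norm(d))
c=[ray(C(*p),K,T,.006)[:2] for p in((80,127),(341,152),(310,530),(46,504))];c=np.array(c);print("mat",c.round(4),c.mean(0), "yaws",[np.degrees(np.arctan2(*(c[i]-c[j])[::-1])).round(1) for i,j in((0,3),(1,2))])
im,K,T=snap("scene"); crop(im,140,180,240,260,"sc_s.png")
crop(snap("top")[0],295,195,330,275,"sc_t2.png",7.5)
E
```

```text
[ 0.53511103 -0.264209  ] [ 0.34819278 -0.28562604] [ 0.4736841  -0.27346894] len 0.18814122519018703
yaw handle 5.533322706998511
yaw all 6.536430007929942
[ 0.43264026 -0.27595007] [ 0.42582607 -0.27673084] h ahead of rear 0.12605948298158703
head edge yaw 5.645729968185638 0.05634220791718065
mat [[ 0.5696 -0.232 ]
 [ 0.5543 -0.389 ]
 [ 0.3295 -0.367 ]
 [ 0.3449 -0.21  ]] [ 0.44956046 -0.29949932] yaws [np.float64(-5.6), np.float64(-5.6)]
```

View pics/sc_s.png

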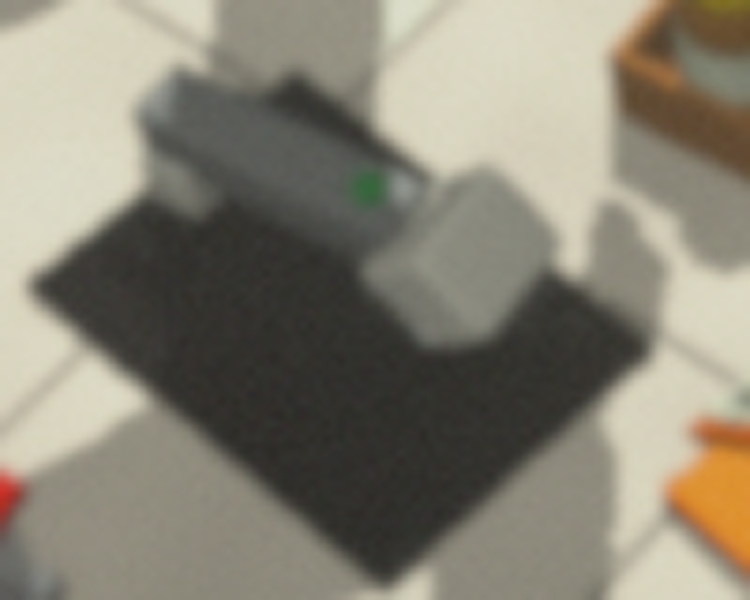

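```bash
python3 - <<'E'
from h import *
_,K,T=snap("top"); _,K2,T2=snap("scene")
def C(u,v): return (280+(u+.5)/6-.5,180+(v+.5)/6-.5)
def S(u,v): return (140+(u+.5)/7.5-.5,180+(v+.5)/7.5-.5)
print("rear",tri(C(192,515),(K,T),S(160,92),(K2,T2)))
print("led",tri(C(172,316),(K,T),S(370,187),(K2,T2)))
yaw=np.radians(5.7)
# expected pixels of rear top edge/head for grip guess
for gx in(.425,.430):
    g=np.array([gx,-.2765]);a=np.array([np.cos(yaw),np.sin(yaw)]);n=np.array([-a[1],a[0]])
    for nm,d,z in(("rear top",-.085,.078),("rear mid",-.085,.061),("front .096",.110,.096),("front .06",.11,.06)):
        p=np.r_[g+d*a,z]; u=proj(p,K,T); v=proj(p,K2,T2)
        print(gx,nm,((u-[280,180])*6).round(0),((v-[140,180])*7.5).round(0))
E
python3 go.py 0.43 -0.2765 0.15 95.7
```

```text
rear [ 0.34900159 -0.28507944  0.07318838]
led [ 0.46103772 -0.27392567  0.08156607]
0.425 rear top [188. 526.] [136.  72.]
0.425 rear mid [184. 522.] [143.  96.]
0.425 front .096 [155. 181.] [507. 235.]
0.425 front .06 [146. 182.] [515. 285.]
0.43 rear top [188. 517.] [144.  78.]
0.43 rear mid [184. 513.] [151. 102.]
0.43 front .096 [155. 172.] [516. 241.]
0.43 front .06 [146. 173.] [524. 290.]
t 24.02 pos [ 0.4128 -0.088   0.2077] gap 0.0848 F [-0.5 -0.2 -1. ] q1,q6 [-0.36 -0.36]
turn units [ 0.001  0.    -0.98 ]  shift now-axes [-3.77   0.355  1.154]  shift target-axes [-3.786 -0.033  1.154]
```

View pics/sc_t2.png

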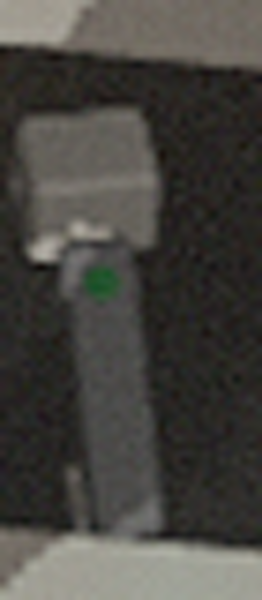

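```bash
python3 -m creep '[[[0,0,-0.98,0,0,0,85],[0,0,0,-0.7,0,0,85],[0,0,0,-0.9,0,0,85],[0,0,0,-0.9,0,0,85],[0,0,0,-0.8,0,0.4,85],[0,0,0,-0.48,-0.07,0.5,85],[0,0,0,0,0,0,85],[0,0,0,0,0,0,85]]]' 
python3 - <<'E'
from h import *
im,K,T=snap("top");crop(im,270,180,350,280,"k1.png")
im,K,T=snap("scene"); crop(im,140,150,260,250,"k2.png")
E
python3 go.py 0.428 -0.2765 0.067 95.7
```

```text
t: 25.02
position: [0.4275, -0.2757, 0.1631]
eef_rot: [-0.0, 0.671, 0.741, 0.0]
wrist_force: [-0.1, -1.3, -0.2]
finger_gap: 0.0851
t 25.12 pos [ 0.4279 -0.2757  0.1637] gap 0.0849 F [ 0.7 -0.   0.6] q1,q6 [-0.7 -0.8]
turn units [0.009 0.007 0.008]  shift now-axes [-1.500e-02 -1.000e-03  1.934e+00]  shift target-axes [-1.600e-02  1.000e-03  1.934e+00]
```

View pics/k2.png

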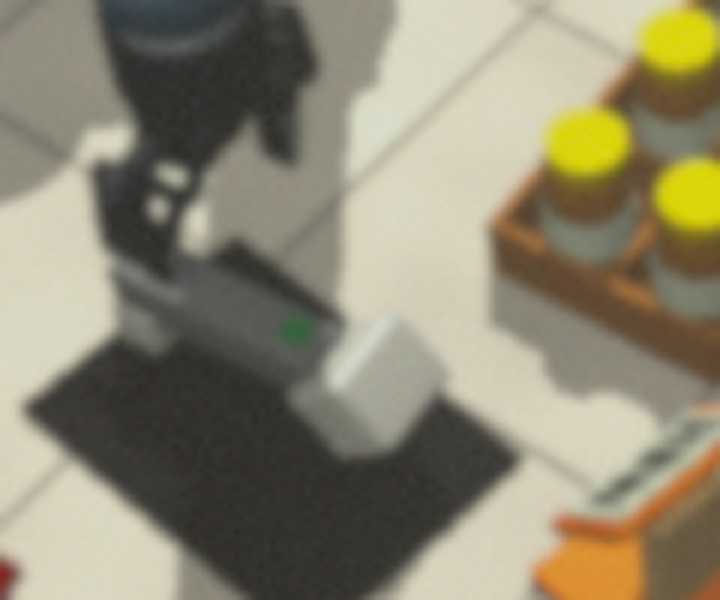

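View pics/k1.png

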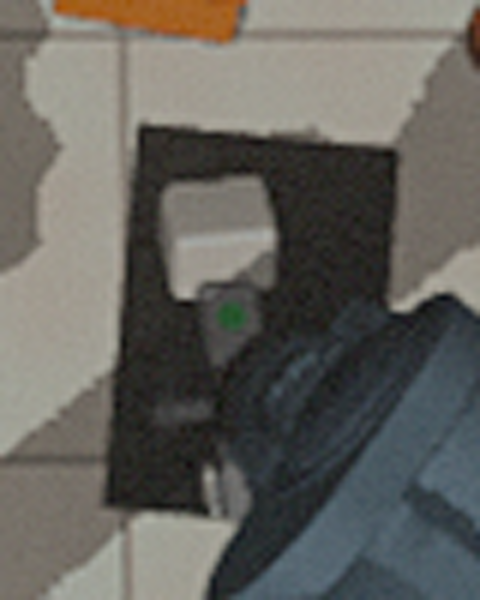

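```bash
python3 -m creep '[[[0,0,0,-0.02,0,0.5,85],[0,0,0,0,0,0.8,85],[0,0,0,0,0,0.5,85],[0,0,0,0,0,0.13,85],[0,0,0,0,0,0,85],[0,0,0,0,0,0,85]]]' 100; python3 go.py 0.428 -0.2765 0.067 95.7;
python3 -m creep '[[[0,0,0,0,0,0,25],[0,0,0,0,0,0,25],[0,0,0,0,0,0,25],[0,0,0,0,0,0,25],[0,0,0,0,0,0,25],[0,0,0,0,0,0,25],[0,0,0,0,0,0,25]]]' 100; python3 go.py 0.428 -0.2765 0.067 95.7
```

```text
t: 25.88
position: [0.4285, -0.2779, 0.0678]
eef_rot: [0.001, 0.671, 0.741, 0.0]
wrist_force: [-0.0, -0.3, -0.4]
finger_gap: 0.0849
t 25.88 pos [ 0.4285 -0.2779  0.0678] gap 0.0849 F [-0.  -0.3 -0.4] q1,q6 [-0.7 -0.8]
turn units [ 0.018  0.019 -0.   ]  shift now-axes [ 0.029 -0.006  0.015]  shift target-axes [ 0.029 -0.006  0.016]
t: 26.75
position: [0.4278, -0.2777, 0.0669]
eef_rot: [0.001, 0.671, 0.741, -0.0]
wrist_force: [-1.1, -1.0, 5.2]
finger_gap: 0.0329
t 26.75 pos [ 0.4278 -0.2777  0.0669] gap 0.0329 F [-1.1 -1.   5.2] q1,q6 [-0.7 -0.8]
turn units [ 0.007  0.01  -0.004]  shift now-axes [ 0.024  0.007 -0.003]  shift target-axes [ 0.024  0.007 -0.003]
```

```bash
python3 -m creep '[[[0,0,0,0,0,-0.3,25],[0,0,0,0,0,-0.7,25],[0,0,0,0,0,-0.9,25],[0,0,0,0,0,-0.7,25],[0,0,0,0,0,0,25],[0,0,0,0,0,0,25]]]' ; python3 go.py 0.5038 -0.0016 0.194 93.3;python3 - <<'E'
from h import *
im,K,T=snap("top");crop(im,270,180,350,280,"k3.png")
im,K,T=snap("scene"); crop(im,140,130,260,230,"k4.png")
E
```

```text
t: 27.5
position: [0.4268, -0.2768, 0.1954]
eef_rot: [-0.001, 0.671, 0.741, -0.0]
wrist_force: [0.5, -0.1, -2.1]
finger_gap: 0.0331
t 27.5 pos [ 0.4268 -0.2768  0.1954] gap 0.0331 F [ 0.5 -0.1 -2.1] q1,q6 [-0.7 -0.8]
turn units [-0.011 -0.011  0.397]  shift now-axes [5.324 2.077 0.032]  shift target-axes [5.405 1.854 0.028]
```

View pics/k3.png

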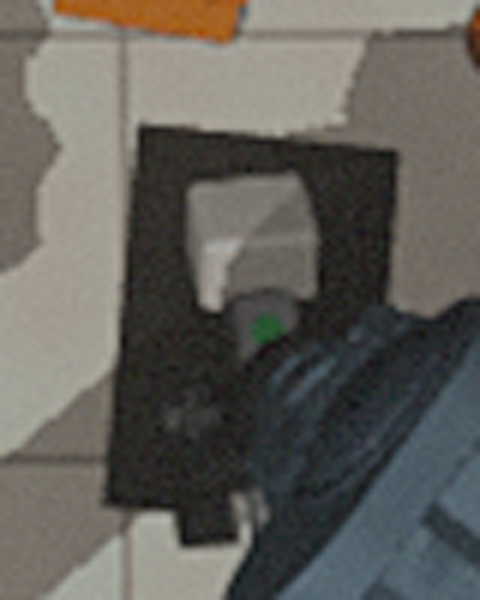

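View pics/k4.png

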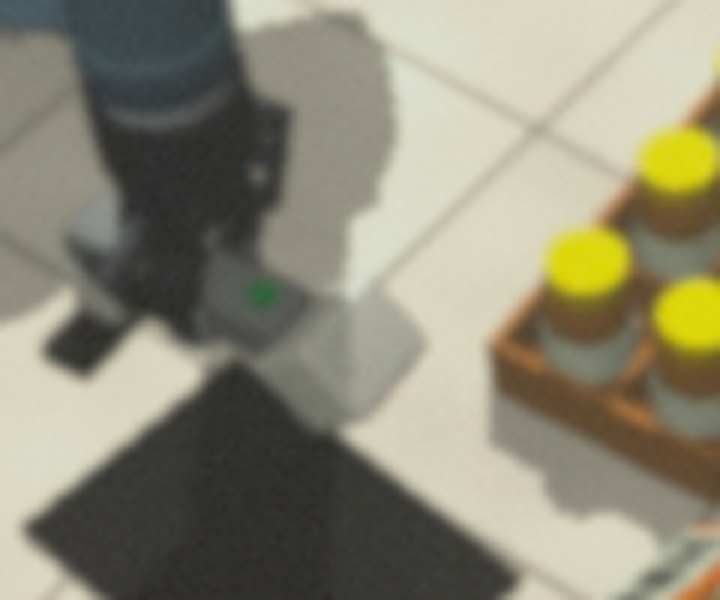

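```bash
python3 - <<'E'
from h import *
im,K,T=snap("top");K1,T1=K,T;crop(im,295,200,330,240,"k5.png",14)
im,K2,T2=snap("scene"); crop(im,145,155,215,205,"k6.png",11)
g=np.array([.4268,-.2768,.1895]); yaw=np.radians(5.7)
a=np.array([np.cos(yaw),np.sin(yaw),0]);n=np.array([-a[1],a[0],0]);z=np.array([0,0,1])
p=tri((270+267.5/6-.5,180+327.5/6-.5),(K1,T1),(140+262.5/6-.5,130+292.5/6-.5),(K2,T2)); d=p-g; print("LED rel",d@a,d@n,d@z)
p=tri((270+227.5/6-.5,180+235/6-.5),(K1,T1),(140+262.5/6-.5,130+292.5/6-.5),(K2,T2))
p0=np.array([.46103772,-.27392567,.08156607])-np.array([.428,-.277,.061]);print("LED before rel",p0@a,p0@n,p0@z)
for th in(-4,0,4):
    t=np.radians(th); A=a*np.cos(t)+z*np.sin(t); Z=np.cross(A,n)
    for nm,q in(("headfront",(.11,0,0)),("rearfoot bl",(-.085,.05,-.055)),("rearfoot br",(-.085,-.05,-.055))):
        P=g+q[0]*A+q[1]*n+q[2]*Z
        print(th,nm,((proj(P,K2,T2)-[140,130]+.5)*6).round(0),((proj(P,K1,T1)-[270,180]+.5)*6).round(0))
E
```

```text
LED rel 0.03427677244616027 0.00037883847227242407 0.021363493047519166
LED before rel 0.033179708991048766 -0.0002221688921015059 0.020566070000000006
-4 headfront [394. 391.] [242. 178.]
-4 rearfoot bl [146. 223.] [178. 559.]
-4 rearfoot br [ 25. 352.] [364. 540.]
0 headfront [393. 382.] [244. 178.]
0 rearfoot bl [154. 233.] [176. 551.]
0 rearfoot br [ 33. 362.] [361. 532.]
4 headfront [391. 372.] [246. 178.]
4 rearfoot bl [162. 243.] [174. 542.]
4 rearfoot br [ 42. 372.] [358. 523.]
```

View pics/k6.png

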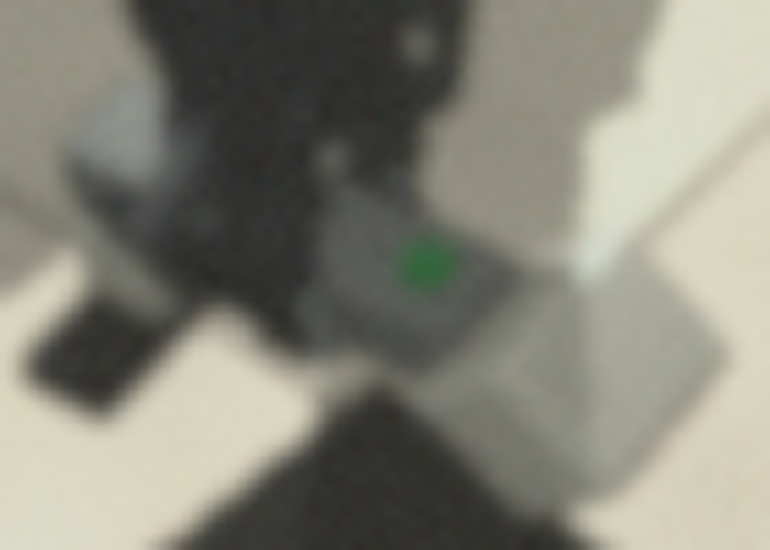

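View pics/k5.png

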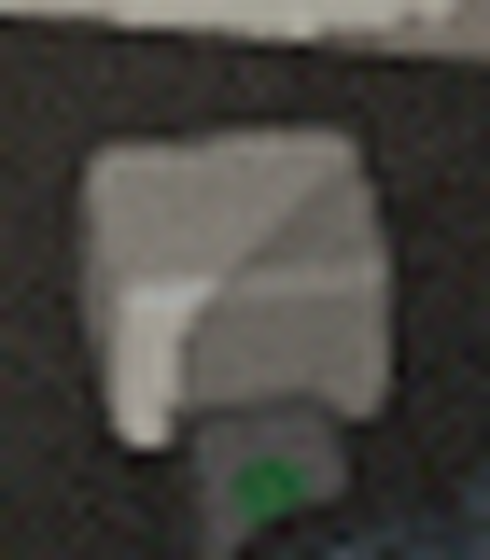

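```bash
python3 - <<'E'
from h import *
im,K2,T2=snap("scene"); yaw=np.radians(5.7)
a=np.array([np.cos(yaw),np.sin(yaw),0]);n=np.array([-a[1],a[0],0])
for g,o in(((.428,-.277,.061),(140,150)),((.4268,-.2768,.1895),(140,130))):
    for q in((.11,.029,0),(.11,-.029,0),(.034,0,.021)):
        print(((proj(np.array(g)+q[0]*a+q[1]*n+[0,0,q[2]],K2,T2)-o+.5)*6).round(0))
E
```

```text
[450. 374.]
[387. 453.]
[295. 330.]
[427. 341.]
[359. 424.]
[260. 293.]
```

```bash
python3 -m creep '[[[0,0,0.4,0,0,0,25],[0,0,0,0.5,0,0,25],[0,0,0,0.7,0.2,0,25],[0,0,0,0.8,0.25,0,25],[0,0,0,0.8,0.3,0,25],[0,0,0,0.8,0.3,0,25],[0,0,0,0.8,0.3,0,25],[0,0,0,0.6,0.3,0.03,25],[0,0,0,0.4,0.2,0,25],[0,0,0,0,0,0,25],[0,0,0,0,0,0,25],[0,0,0,0,0,0,25]]]' ; python3 go.py 0.5038 -0.0016 0.194 93.3
```

```text
t: 29.25
position: [0.5037, -0.003, 0.1947]
eef_rot: [-0.0, 0.687, 0.727, -0.0]
wrist_force: [0.2, 0.2, -1.8]
finger_gap: 0.0331
t 29.25 pos [ 0.5037 -0.003   0.1947] gap 0.0331 F [ 0.2  0.2 -1.8] q1,q6 [-0.13 -0.19]
turn units [-0.006  0.002 -0.012]  shift now-axes [0.027 0.004 0.013]  shift target-axes [0.027 0.004 0.013]
```

```bash
python3 -m creep '[[[0,0,0,0.02,0,0.01,25],[0,0,0,0,0,0,25]]]';python3 - <<'E'
from h import *
im,K1,T1=snap("top");crop(im,180,140,280,220,"m1.png")
im,K2,T2=snap("scene"); crop(im,220,100,320,200,"m2.png")
g=ctrl.state()["position"]-[0,0,.006]; yaw=np.radians(3.3)
a=np.array([np.cos(yaw),np.sin(yaw),0]);n=np.array([-a[1],a[0],0])
for q in((.11,.029,0),(.11,-.029,0),(.034,0,.021)):
    P=np.array(g)+q[0]*a+q[1]*n+[0,0,q[2]]
    print(((proj(P,K1,T1)-[180,140]+.5)*7.5).round(0),((proj(P,K2,T2)-[220,100]+.5)*6).round(0))
E
```

```text
t: 29.5
position: [0.5041, -0.0018, 0.1943]
eef_rot: [0.0, 0.687, 0.727, -0.0]
wrist_force: [-0.1, -0.3, -2.3]
finger_gap: 0.0331
[258. 340.] [390. 266.]
[397. 332.] [333. 335.]
[333. 517.] [240. 216.]
```

View pics/m1.png

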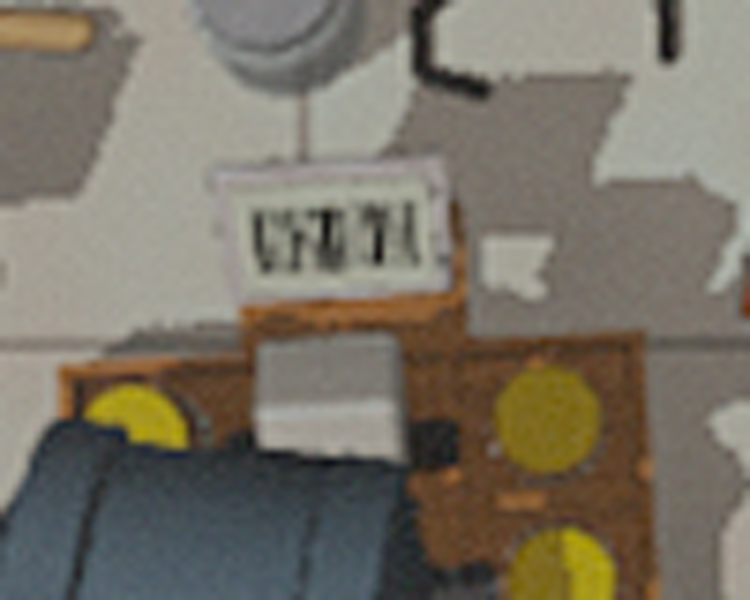

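View pics/m2.png

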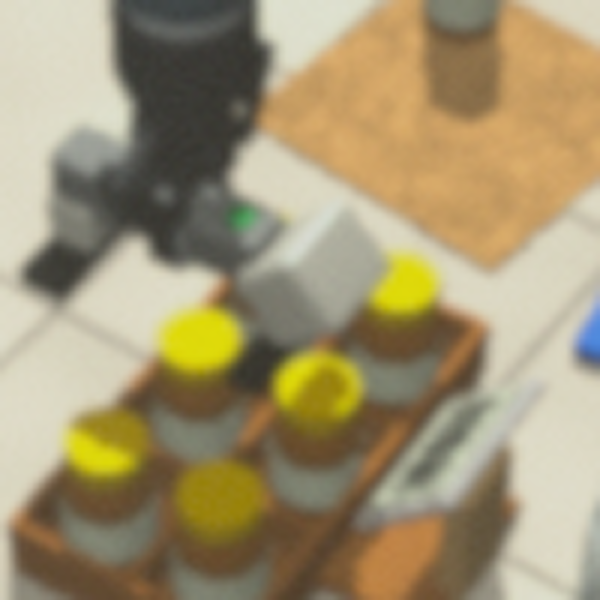

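```bash
for i in 1 2 3; do python3 -m creep '[[[0,0,0,0,0,0,25],[0,0,0,0,0,0,25],[0,0,0,0,0,0,25],[0,0,0,0,0,0,25],[0,0,0,0,0,0,25],[0,0,0,0,0,0,25],[0,0,0,0,0,0,25],[0,0,0,0,0,0,25],[0,0,0,0,0,0,25],[0,0,0,0,0,0,25],[0,0,0,0,0,0,25],[0,0,0,0,0,0,25]]]'; done;  python3 go.py 0.5096 -0.2123 0.194 79.9
python3 - <<'E'
from h import *
im,K2,T2=snap("scene"); crop(im,220,100,320,200,"m3.png")
im,K2,T2=snap("top");crop(im,180,140,280,220,"m4.png")
E
```

```text
t: 31.1
position: [0.5042, -0.0014, 0.1943]
eef_rot: [0.0, 0.687, 0.727, -0.0]
wrist_force: [0.4, 0.4, -1.5]
finger_gap: 0.0328
t: 32.6
position: [0.5043, -0.0014, 0.1943]
eef_rot: [0.0, 0.687, 0.727, -0.0]
wrist_force: [0.6, 0.2, -1.3]
finger_gap: 0.0332
t: 34.1
position: [0.5042, -0.0014, 0.1943]
eef_rot: [0.0, 0.687, 0.727, -0.0]
wrist_force: [0.7, -0.4, -2.1]
finger_gap: 0.0328
t 34.1 pos [ 0.5042 -0.0014  0.1943] gap 0.0328 F [ 0.7 -0.4 -2.1] q1,q6 [-0.13 -0.19]
turn units [1.00e-03 1.00e-03 2.23e+00]  shift now-axes [-4.217 -0.135  0.006]  shift target-axes [-4.133  0.845  0.006]
```

View pics/m3.png

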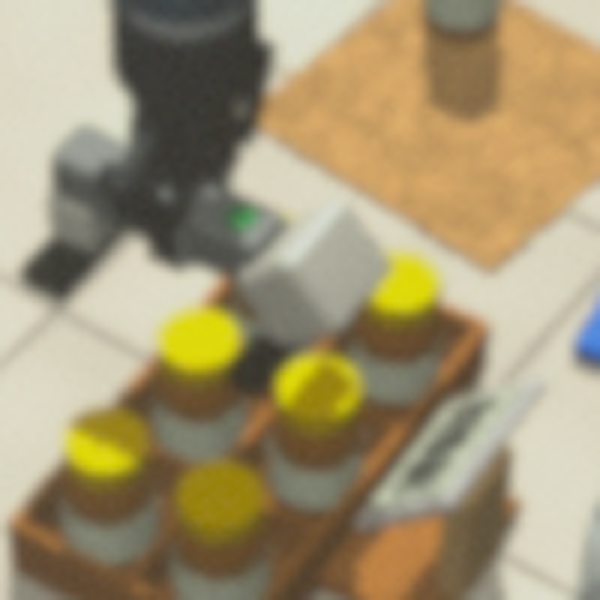

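View pics/m4.png

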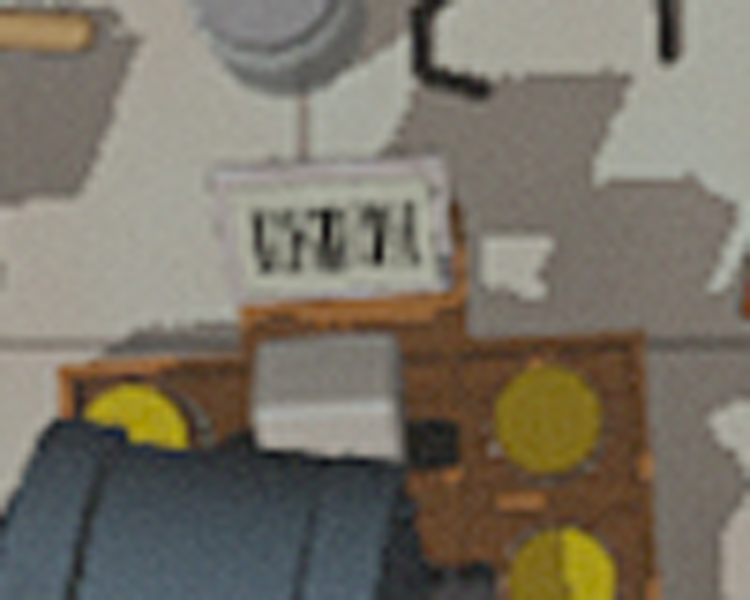

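```bash
python3 -m creep '[[[0,0,0.8,0,0,0,25],[0,0,0.8,0,0,0,25],[0,0,0.63,-0.3,0,0,25],[0,0,0,-0.6,0.1,0,25],[0,0,0,-0.8,0.15,0,25],[0,0,0,-0.8,0.2,0,25],[0,0,0,-0.8,0.2,0,25],[0,0,0,-0.6,0.15,0,25],[0,0,0,-0.23,0.04,0,25],[0,0,0,0,0,0,25],[0,0,0,0,0,0,25],[0,0,0,0,0,0,25]]]' ; python3 go.py 0.5096 -0.2123 0.194 79.9
```

```text
t: 35.7
position: [0.5102, -0.2112, 0.1943]
eef_rot: [-0.0, 0.766, 0.643, -0.0]
wrist_force: [0.2, 0.2, -2.3]
finger_gap: 0.033
t 35.7 pos [ 0.5102 -0.2112  0.1943] gap 0.033 F [ 0.2  0.2 -2.3] q1,q6 [-0.51 -0.33]
turn units [-0.003 -0.002  0.013]  shift now-axes [-0.024 -0.009  0.006]  shift target-axes [-0.024 -0.009  0.006]
```

```bash
cat > chk.py <<'E'
import sys
from h import *
yd=float(sys.argv[1]); bx=[int(v) for v in sys.argv[2].split(",")]; bs=[int(v) for v in sys.argv[3].split(",")]; tag=sys.argv[4]
im1,K1,T1=snap("top"); im2,K2,T2=snap("scene")
g=ctrl.state()["position"]-[0,0,.006]; yaw=np.radians(yd)
a=np.array([np.cos(yaw),np.sin(yaw),0]);n=np.array([-a[1],a[0],0])
for q in((.11,.029,0),(.11,-.029,0),(.034,0,.021)):
    P=np.array(g)+q[0]*a+q[1]*n+[0,0,q[2]]
    print("pred",((proj(P,K1,T1)-bx+.5)*6).round(0),((proj(P,K2,T2)-bs+.5)*6).round(0))
crop(im1,bx[0],bx[1],bx[0]+66,bx[1]+90,"a.png",6);crop(im2,bs[0],bs[1],bs[0]+66,bs[1]+90,"b.png",6)
cv2.imwrite(f"pics/{tag}.png",np.hstack([cv2.imread("pics/a.png"),cv2.imread("pics/b.png")]))
E
python3 -m creep '[[[0,0,0,-0.02,-0.01,0,25],[0,0,0,0,0,0,25]]]'; python3 chk.py -10.1 265,145 200,150 n1
```

```text
t: 35.95
position: [0.5097, -0.2128, 0.1944]
eef_rot: [0.0, 0.766, 0.642, -0.0]
wrist_force: [-0.1, 0.5, -2.0]
finger_gap: 0.0331
pred [152. 221.] [254. 264.]
pred [262. 240.] [164. 332.]
pred [188. 373.] [103. 182.]
```

View pics/n1.png

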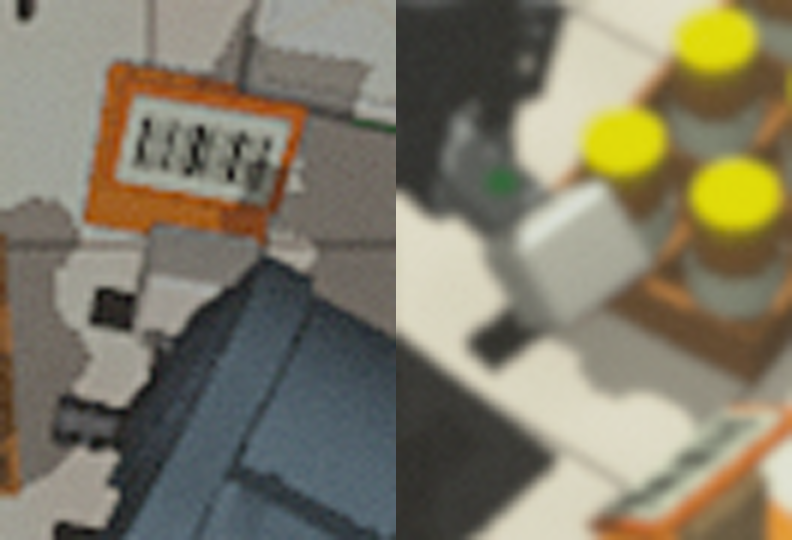

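```bash
for i in 1 2 3; do python3 -m creep '[[[0,0,0,0,0,0,25],[0,0,0,0,0,0,25],[0,0,0,0,0,0,25],[0,0,0,0,0,0,25],[0,0,0,0,0,0,25],[0,0,0,0,0,0,25],[0,0,0,0,0,0,25],[0,0,0,0,0,0,25],[0,0,0,0,0,0,25],[0,0,0,0,0,0,25],[0,0,0,0,0,0,25],[0,0,0,0,0,0,25]]]'; done;  python3 go.py 0.5192 0.2191 0.194 99.3; python3 chk.py -10.1 265,145 200,150 n2
```

```text
t: 37.55
position: [0.5097, -0.2131, 0.1943]
eef_rot: [0.0, 0.767, 0.642, -0.0]
wrist_force: [0.8, -0.1, -1.6]
finger_gap: 0.0331
t: 39.05
position: [0.5097, -0.2131, 0.1943]
eef_rot: [0.0, 0.767, 0.642, -0.0]
wrist_force: [-0.1, 0.6, -2.5]
finger_gap: 0.033
t: 40.55
position: [0.5097, -0.2131, 0.1943]
eef_rot: [0.0, 0.767, 0.642, -0.0]
wrist_force: [-0.6, 0.2, -1.9]
finger_gap: 0.0329
t 40.55 pos [ 0.5097 -0.2131  0.1943] gap 0.0329 F [-0.6  0.2 -1.9] q1,q6 [-0.51 -0.33]
turn units [ 0.000e+00  1.000e-03 -3.233e+00]  shift now-axes [ 8.544e+00 -1.328e+00  5.000e-03]  shift target-axes [8.500e+00 1.585e+00 6.000e-03]
pred [153. 221.] [254. 265.]
pred [263. 240.] [164. 332.]
pred [188. 373.] [103. 182.]
```

View pics/n2.png

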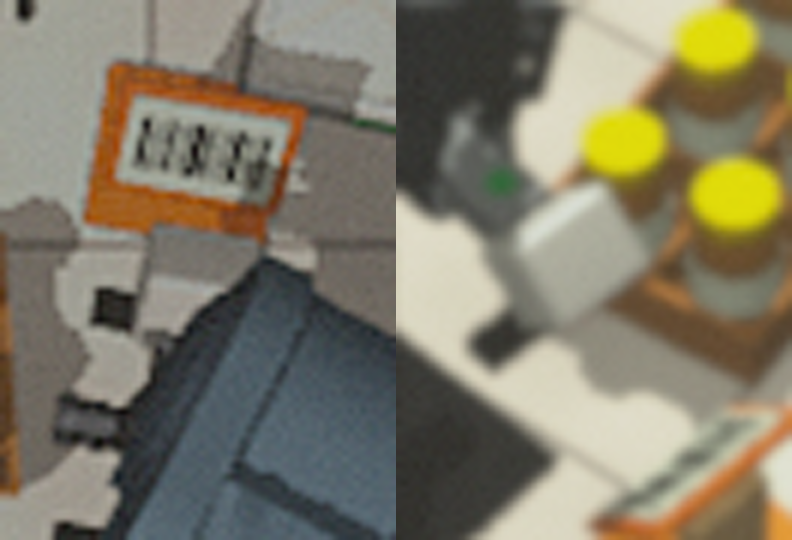

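```bash
python3 -m creep '[[[0,0,-0.8,0,0,0,25],[0,0,-0.8,0,0,0,25],[0,0,-0.8,0,0,0,25],[0,0,-0.83,0,0,0,25],[0,0,0,0.5,0,0,25],[0,0,0,0.8,0.1,0,25],[0,0,0,0.8,0.1,0,25],[0,0,0,0.8,0.1,0,25],[0,0,0,0.8,0.1,0,25],[0,0,0,0.8,0.1,0,25],[0,0,0,0.8,0.1,0,25],[0,0,0,0.8,0.2,0,25]]]';python3 -m creep '[[[0,0,0,0.8,0.2,0,25],[0,0,0,0.8,0.2,0,25],[0,0,0,0.6,0.2,0,25],[0,0,0,0.2,0.18,0,25],[0,0,0,0,0,0,25],[0,0,0,0,0,0,25],[0,0,0,0,0,0,25]]]' ; python3 go.py 0.5192 0.2191 0.194 99.3
```

```text
t: 42.15
position: [0.4986, 0.0966, 0.1944]
eef_rot: [-0.0, 0.648, 0.762, -0.0]
wrist_force: [0.4, 0.0, -1.5]
finger_gap: 0.0329
t: 43.02
position: [0.5189, 0.218, 0.1943]
eef_rot: [-0.0, 0.648, 0.761, -0.0]
wrist_force: [-0.0, 0.5, -2.4]
finger_gap: 0.0329
t 43.02 pos [0.5189 0.218  0.1943] gap 0.0329 F [-0.   0.5 -2.4] q1,q6 [0.29 0.12]
turn units [-0.005  0.003 -0.018]  shift now-axes [0.02  0.01  0.005]  shift target-axes [0.02  0.01  0.005]
```

```bash
python3 -m creep '[[[0,0,-0.02,0.02,0.01,0,25],[0,0,0,0,0,0,25]]]'; python3 chk.py 9.3 140,145 270,70 n3
```

```text
t: 43.28
position: [0.5195, 0.2198, 0.1943]
eef_rot: [0.0, 0.647, 0.762, 0.0]
wrist_force: [-0.4, -0.8, -3.5]
finger_gap: 0.033
pred [ -0. 221.] [334. 215.]
pred [110. 203.] [296. 277.]
pred [ 64. 355.] [195. 177.]
```

View pics/n3.png

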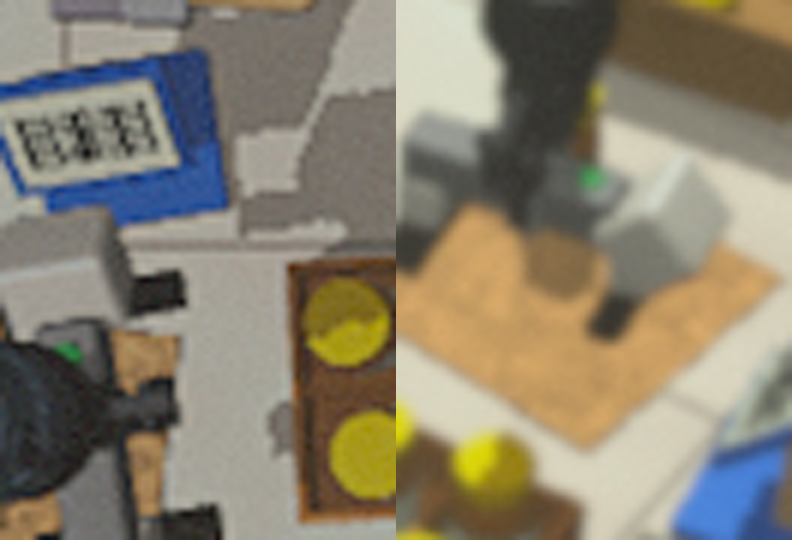

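```bash
for i in 1 2 3; do python3 -m creep '[[[0,0,0,0,0,0,25],[0,0,0,0,0,0,25],[0,0,0,0,0,0,25],[0,0,0,0,0,0,25],[0,0,0,0,0,0,25],[0,0,0,0,0,0,25],[0,0,0,0,0,0,25],[0,0,0,0,0,0,25],[0,0,0,0,0,0,25],[0,0,0,0,0,0,25],[0,0,0,0,0,0,25],[0,0,0,0,0,0,25]]]'; done;  python3 go.py 0.44 -0.2995 0.194 84.4; python3 chk.py 9.3 140,145 270,70 n4
```

```text
t: 44.88
position: [0.5194, 0.2201, 0.1942]
eef_rot: [0.0, 0.647, 0.763, -0.0]
wrist_force: [0.2, 0.8, -2.1]
finger_gap: 0.0326
t: 46.38
position: [0.5194, 0.2201, 0.1943]
eef_rot: [0.0, 0.647, 0.763, -0.0]
wrist_force: [0.1, 0.6, -1.9]
finger_gap: 0.033
t: 47.88
position: [0.5195, 0.2201, 0.1943]
eef_rot: [0.0, 0.647, 0.763, -0.0]
wrist_force: [0.3, 0.1, -1.8]
finger_gap: 0.0324
t 47.88 pos [0.5195 0.2201 0.1943] gap 0.0324 F [ 0.3  0.1 -1.8] q1,q6 [0.29 0.12]
turn units [0.0e+00 1.0e-03 2.5e+00]  shift now-axes [-9.993e+00 -3.265e+00  6.000e-03]  shift target-axes [-1.0497e+01 -5.6700e-01  5.0000e-03]
pred [ -1. 221.] [335. 215.]
pred [110. 203.] [296. 277.]
pred [ 64. 355.] [195. 177.]
```

View pics/n4.png

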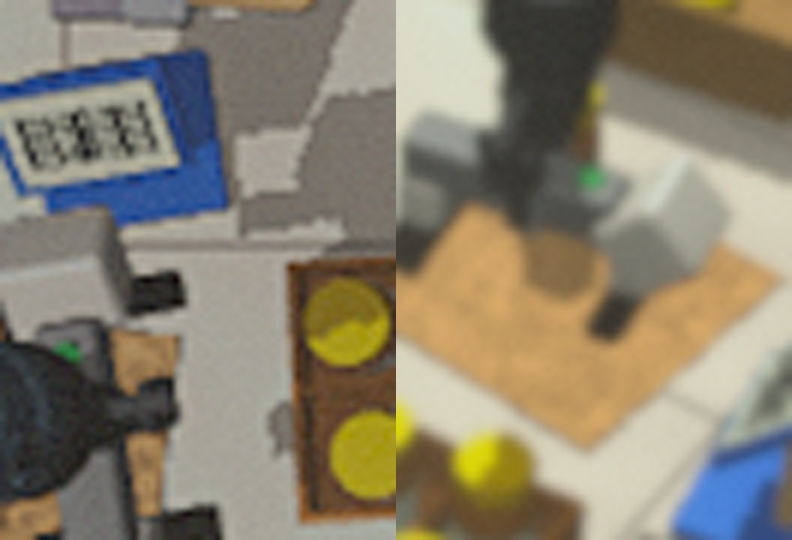

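```bash
python3 -m creep '[[[0,0,0.8,0,0,0,25],[0,0,0.8,0,0,0,25],[0,0,0.9,0,0,0,25],[0,0,0,-0.5,0,0,25],[0,0,0,-0.8,-0.1,0,25],[0,0,0,-0.9,-0.1,0,25],[0,0,0,-0.9,-0.1,0,25],[0,0,0,-0.9,0,0,25],[0,0,0,-0.9,0,0,25],[0,0,0,-0.9,0,0,25],[0,0,0,-0.9,0,0,25],[0,0,0,-0.9,0,0,25]]]';python3 -m creep '[[[0,0,0,-0.9,-0.1,0,25],[0,0,0,-0.9,-0.1,0,25],[0,0,0,-0.7,0,0,25],[0,0,0,-0.4,0,0,25],[0,0,0,0,0,0,25],[0,0,0,0,0,0,25]]]' ; python3 go.py 0.444 -0.299 0.0675 84.4;python3 chk.py -5.6 280,175 140,130 n5
```

```text
t: 49.48
position: [0.4673, -0.1581, 0.1945]
eef_rot: [0.0, 0.741, 0.672, 0.0]
wrist_force: [0.7, 0.2, -1.9]
finger_gap: 0.0332
t: 50.22
position: [0.4434, -0.2988, 0.1942]
eef_rot: [-0.0, 0.74, 0.672, 0.0]
wrist_force: [0.0, 0.1, -2.4]
finger_gap: 0.0329
t 50.23 pos [ 0.4434 -0.2988  0.1942] gap 0.0329 F [ 0.   0.1 -2.4] q1,q6 [-0.71 -0.62]
turn units [-0.003 -0.009  0.009]  shift now-axes [-0.005  0.014  2.534]  shift target-axes [-2.000e-03  1.300e-02  2.534e+00]
pred [212. 170.] [405. 422.]
pred [323. 181.] [316. 497.]
pred [263. 323.] [246. 348.]
```

View pics/n5.png

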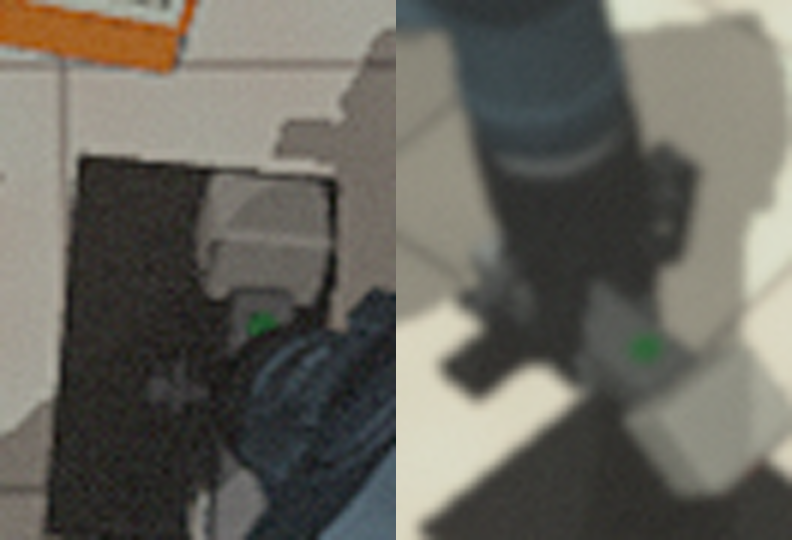

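Consistent with prediction (head front near 212,172 / 323,180). Lower to the mat.

```bash
python3 -m creep '[[[0,0,0,0,0.01,0.5,25],[0,0,0,0,0,0.8,25],[0,0,0,0,0,0.7,25],[0,0,0,0,0,0.3,25],[0,0,0,0,0,0.12,25],[0,0,0,0,0,0.04,25],[0,0,0,0,0,0,25],[0,0,0,0,0,0,25]]]';python3 go.py 0.444 -0.299 0.0670 84.4
```

```text
t: 51.32
position: [0.4444, -0.3006, 0.0722]
eef_rot: [0.001, 0.741, 0.672, 0.0]
wrist_force: [0.3, -0.1, -1.4]
finger_gap: 0.0329
t 51.33 pos [ 0.4444 -0.3006  0.0722] gap 0.0329 F [ 0.3 -0.1 -1.4] q1,q6 [-0.71 -0.62]
turn units [ 0.014  0.011 -0.   ]  shift now-axes [ 0.03  -0.012  0.105]  shift target-axes [ 0.03  -0.011  0.105]
```

```bash
python3 -m creep '[[[0,0,0,0,0,0.06,25],[0,0,0,0,0,0.03,25],[0,0,0,0,0,0.01,25],[0,0,0,0,0,0,25]]]';python3 go.py 0.444 -0.299 0.0670 84.4
```

```text
t: 51.82
position: [0.4438, -0.3, 0.0668]
eef_rot: [0.0, 0.741, 0.672, -0.0]
wrist_force: [-1.0, 1.7, 5.8]
finger_gap: 0.0329
t 51.83 pos [ 0.4438 -0.3     0.0668] gap 0.0329 F [-1.   1.7  5.8] q1,q6 [-0.71 -0.62]
turn units [ 0.001  0.003 -0.   ]  shift now-axes [ 0.021  0.002 -0.003]  shift target-axes [ 0.021  0.002 -0.003]
```

```bash
python3 -m creep '[[[0,0,0,0,0,0,80],[0,0,0,0,0,0,80],[0,0,0,0,0,0,80],[0,0,0,0,0,0,80],[0,0,0,0,0,-0.4,85],[0,0,0,0,0,-0.8,85],[0,0,0,0,0,-0.9,85],[0,0,0,0,0,-0.9,85],[0,0,0,0.7,-0.2,0,85],[0,0,0,0.9,-0.2,0,85],[0,0,0,0.9,-0.2,0,85],[0,0,0,0.9,0,0,85]]]';python3 -m creep '[[[0,0,0,0.7,0,0,85],[0,0,0,0,0,0,85],[0,0,0,0,0,0,85]]]'; python3 - <<'E'
from h import *
im,K,T=snap("top"); hsv=cv2.cvtColor(im,cv2.COLOR_BGR2HSV)
for c,a in blobs(cv2.inRange(hsv,(22,130,60),(36,255,255)),60):print(ray(c,K,T,.096).round(4),a)
cv2.imwrite("pics/z1.png",im); crop(im,280,180,350,280,"z2.png")
im2,K2,T2=snap("scene"); cv2.imwrite("pics/z3.png",im2); crop(im2,140,160,240,260,"z4.png")
g=np.array([.444,-.2995,.061]);yaw=np.radians(-5.6);a=np.array([np.cos(yaw),np.sin(yaw),0]);n=np.array([-a[1],a[0],0])
for q in((.11,.029,0),(.11,-.029,0),(.034,0,.021),(-.085,.017,.017),(-.085,-.017,.017)):
    P=np.array(g)+q[0]*a+q[1]*n+[0,0,q[2]]
    print("pred",((proj(P,K,T)-[280,180]+.5)*6).round(0),((proj(P,K2,T2)-[140,160]+.5)*6).round(0))
E
```

```text
t: 53.32
position: [0.4299, -0.1265, 0.2163]
eef_rot: [-0.0, 0.741, 0.671, 0.0]
wrist_force: [0.1, -0.1, -0.3]
finger_gap: 0.0849
t: 53.7
position: [0.4341, -0.0934, 0.2163]
eef_rot: [0.0, 0.741, 0.672, -0.0]
wrist_force: [-0.9, -1.0, -0.4]
finger_gap: 0.0852
[0.5835 0.0073 0.096 ] 172
[ 0.5842 -0.0864  0.096 ] 168
[0.5751 0.1004 0.096 ] 176
[ 0.5079 -0.0034  0.096 ] 175
[ 0.5115 -0.0929  0.096 ] 169
[0.5006 0.0839 0.096 ] 175
[0.4671 0.6359 0.096 ] 228
[0.4246 0.5726 0.096 ] 222
[0.4279 0.3975 0.096 ] 163
[0.3703 0.6262 0.096 ] 229
pred [176. 147.] [428. 391.]
pred [277. 156.] [346. 463.]
pred [221. 284.] [280. 322.]
pred [172. 492.] [154. 186.]
pred [232. 498.] [105. 224.]
```

View pics/z2.png

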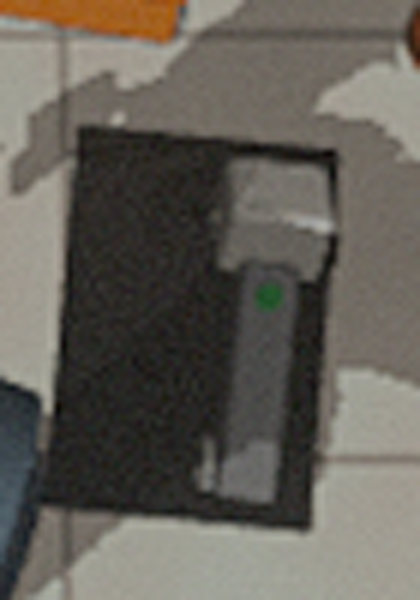

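View pics/z4.png

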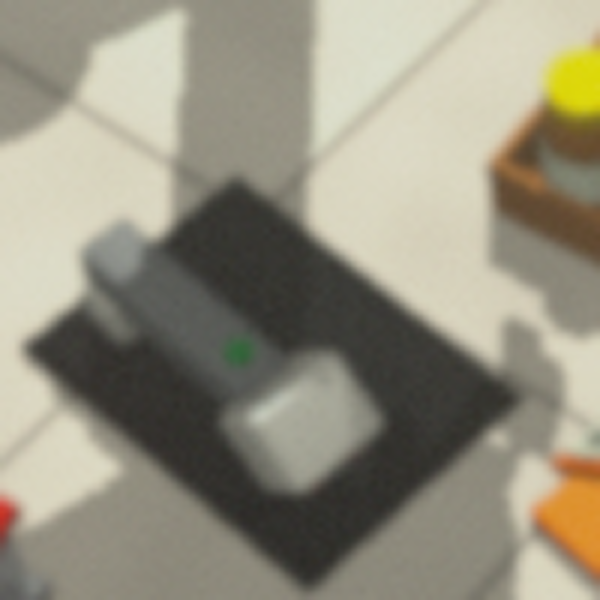

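View pics/z1.png

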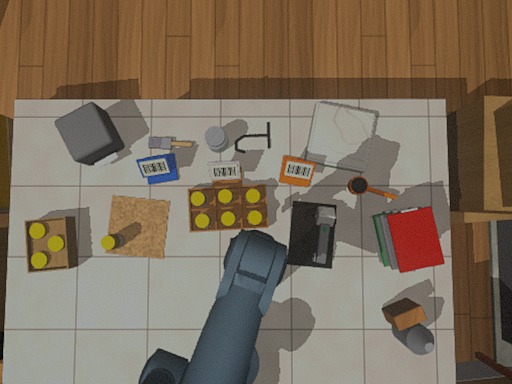

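```bash
python3 - <<'E'
from h import *
_,K,T=snap("top"); _,K2,T2=snap("scene")
led=tri((280+268.5/6-.5,180+295.5/6-.5),(K,T),(140+240/6-.5,160+352/6-.5),(K2,T2)); l1=ray((280+268.5/6-.5,180+295.5/6-.5),K,T,.082)
r=ray((280+247/6-.5,180+499/6-.5),K,T,.078); fr=ray((280+280/6-.5,180+162/6-.5),K,T,.061)
print(led,l1,r,fr)
a=(fr-r)[:2]; print("yaw",np.degrees(np.arctan2(a[1],a[0])),np.linalg.norm(a)); a=(l1-r)[:2]; print(np.degrees(np.arctan2(a[1],a[0])))
y=np.radians(-5.3);u=np.array([np.cos(y),np.sin(y)]); print("grip est",l1[:2]-.034*u,r[:2]+.082*u,fr[:2]-.11*u)
E
python3 go.py 0.436 -0.327 0.15 84.7
```

```text
[ 0.47219573 -0.32894041  0.08056454] [ 0.47152784 -0.32931644  0.082     ] [ 0.35735381 -0.31641011  0.078     ] [ 0.54735467 -0.34103208  0.061     ]
yaw -7.383737668371865 0.1915895872241395
-6.449385020205834
grip est [ 0.4376732  -0.32617584] [ 0.43900323 -0.3239845 ] [ 0.43782496 -0.33087132]
t 53.9 pos [ 0.434  -0.0939  0.2163] gap 0.0851 F [-0.6  0.8  0.3] q1,q6 [-0.36 -0.26]
turn units [ 0.001  0.002 -0.065]  shift now-axes [-4.634  0.501  1.326]  shift target-axes [-4.638  0.47   1.325]
```

```bash
python3 go.py 0.438 -0.327 0.15 83.8; python3 -m creep '[[[0,0,0.09,0,0,0,85],[0,0,0,-0.7,0,0,85],[0,0,0,-0.9,0,0,85],[0,0,0,-0.9,0.1,0,85],[0,0,0,-0.9,0.15,0,85],[0,0,0,-0.8,0.15,0.5,85],[0,0,0,-0.43,0.18,0.6,85],[0,0,0,0,0,0,85],[0,0,0,0,0,0,85]]]'; python3 go.py 0.438 -0.327 0.067 83.8; python3 chk.py -6.2 280,175 140,150 z5
```

```text
t 53.9 pos [ 0.434  -0.0939  0.2163] gap 0.0851 F [-0.6  0.8  0.3] q1,q6 [-0.36 -0.26]
turn units [0.001 0.002 0.085]  shift now-axes [-4.63   0.541  1.326]  shift target-axes [-4.625  0.583  1.325]
t: 55.02
position: [0.4378, -0.3259, 0.1617]
eef_rot: [-0.0, 0.744, 0.668, 0.0]
wrist_force: [0.4, 0.3, -0.5]
finger_gap: 0.0849
t 55.02 pos [ 0.4378 -0.3259  0.1617] gap 0.0849 F [ 0.4  0.3 -0.5] q1,q6 [-0.76 -0.65]
turn units [-0.003 -0.005  0.008]  shift now-axes [-0.023  0.007  1.895]  shift target-axes [-0.022  0.006  1.895]
pred [255. 181.] [365. 375.]
pred [364. 193.] [276. 449.]
pred [304. 331.] [209. 300.]
```

View pics/z5.png

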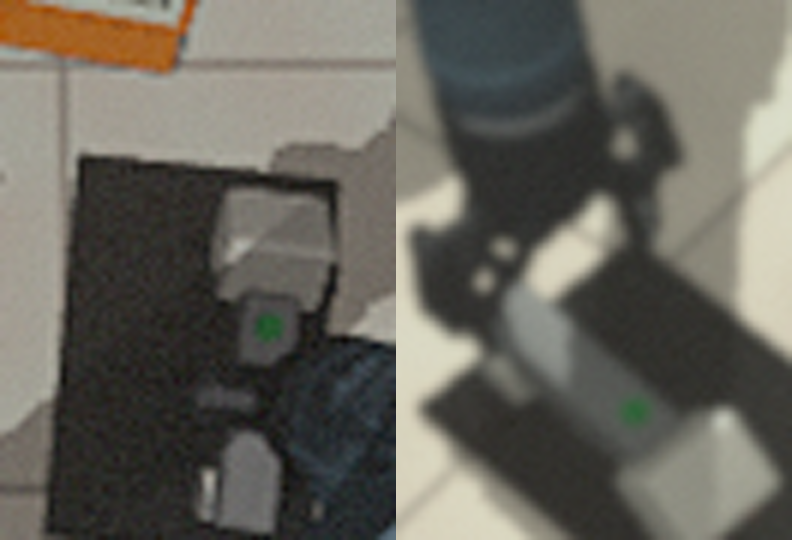

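```bash
python3 -m creep '[[[0,0,0,-0.02,0,0.5,85],[0,0,0,0,0,0.8,85],[0,0,0,0,0,0.45,85],[0,0,0,0,0,0.13,85],[0,0,0,0,0,0,85],[0,0,0,0,0,0,25],[0,0,0,0,0,0,25],[0,0,0,0,0,0,25],[0,0,0,0,0,0,25],[0,0,0,0,0,0,25],[0,0,0,0,0,0,25],[0,0,0,0,0,0,25]]]' 80; python3 go.py 0.444 -0.2995 0.067 84.4
```

```text
t: 56.62
position: [0.4386, -0.328, 0.0682]
eef_rot: [0.001, 0.744, 0.668, 0.0]
wrist_force: [1.0, -0.5, 6.0]
finger_gap: 0.033
t 56.62 pos [ 0.4386 -0.328   0.0682] gap 0.033 F [ 1.  -0.5  6. ] q1,q6 [-0.76 -0.65]
turn units [ 0.016  0.011 -0.091]  shift now-axes [0.577 0.046 0.024]  shift target-axes [0.577 0.051 0.025]
```

```bash
python3 -m creep '[[[0,0,0,0,0,-0.2,25],[0,0,0,0,0,-0.3,25],[0,0,-0.09,0.2,0,0,25],[0,0,0,0.3,0.05,0,25],[0,0,0,0.07,0,0,25],[0,0,0,0,0,0,25],[0,0,0,0,0,0.25,25],[0,0,0,0,0,0.15,25],[0,0,0,0,0,0.06,25],[0,0,0,0,0,0,25],[0,0,0,0,0,0,25]]]'; python3 go.py 0.444 -0.2995 0.068 84.4
```

```text
t: 58.0
position: [0.4434, -0.2994, 0.0694]
eef_rot: [0.0, 0.741, 0.672, -0.0]
wrist_force: [0.4, -0.1, -1.8]
finger_gap: 0.0331
t 58.0 pos [ 0.4434 -0.2994  0.0694] gap 0.0331 F [ 0.4 -0.1 -1.8] q1,q6 [-0.71 -0.61]
turn units [ 0.003  0.003 -0.001]  shift now-axes [0.    0.011 0.027]  shift target-axes [0.    0.011 0.027]
```

```bash
python3 -m creep '[[[0,0,0,0,0,0.03,25],[0,0,0,0,0,0.01,25],[0,0,0,0,0,0,25]]]'; python3 -m creep '[[[0,0,0,0,0,0,80],[0,0,0,0,0,0,80],[0,0,0,0,0,0,80],[0,0,0,0,0,0,80],[0,0,0,0,0,0,80]]]'; python3 chk.py -5.6 280,175 140,150 z6
```

```text
t: 58.38
position: [0.4436, -0.2995, 0.0682]
eef_rot: [0.001, 0.741, 0.672, 0.0]
wrist_force: [-2.4, 1.4, 4.5]
finger_gap: 0.0332
t: 59.0
position: [0.4433, -0.2992, 0.0672]
eef_rot: [0.0, 0.741, 0.672, -0.0]
wrist_force: [-0.1, -0.3, -0.8]
finger_gap: 0.0798
pred [176. 178.] [427. 449.]
pred [276. 188.] [345. 521.]
pred [221. 316.] [279. 380.]
```

View pics/z6.png

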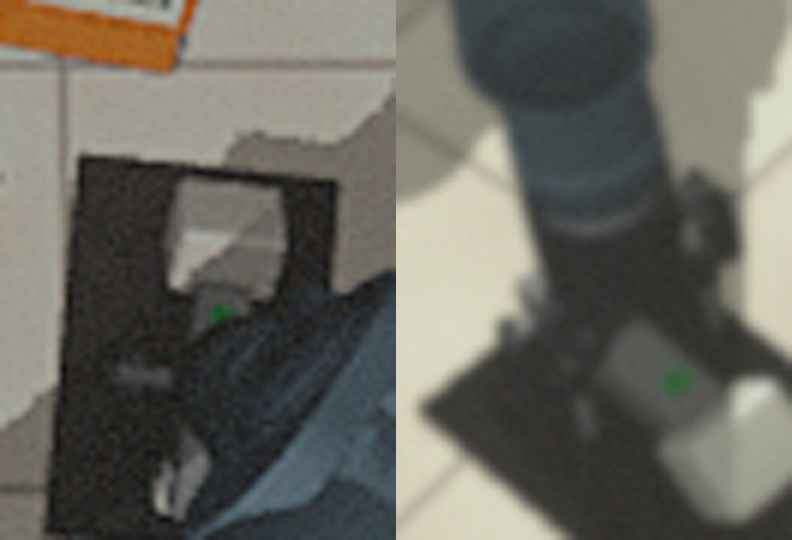

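Scanner is where predicted (LED 221,315) and released. Rise and retreat, checking that it stays.

```bash
python3 -m creep '[[[0,0,0,0,0,-0.3,85],[0,0,0,0,0,-0.6,85],[0,0,0,0,0,-0.8,85],[0,0,0,0,0,-0.9,85],[0,0,0,0,0,-0.5,85],[0,0,0,0.6,-0.2,0,85],[0,0,0,0.9,-0.3,0,85],[0,0,0,0.9,-0.2,0,85],[0,0,0,0.9,0,0,85],[0,0,0,0.6,0,0,85],[0,0,0,0,0,0,85],[0,0,0,0,0,0,85]]]';python3 -m creep '[[[0,0,0,0,0,0,85],[0,0,0,0,0,0,85],[0,0,0,0,0,0,85],[0,0,0,0,0,0,85],[0,0,0,0,0,0,85],[0,0,0,0,0,0,85]]]';  python3 - <<'E'
from h import *
im,K,T=snap("top"); hsv=cv2.cvtColor(im,cv2.COLOR_BGR2HSV)
for c,a in blobs(cv2.inRange(hsv,(22,130,60),(36,255,255)),60):print(ray(c,K,T,.096).round(4),a)
cv2.imwrite("pics/y1.png",im); crop(im,280,175,346,265,"a.png",6)
im2,K2,T2=snap("scene"); crop(im2,140,150,240,240,"b.png",6)
cv2.imwrite("pics/y2.png",cv2.resize(im2,None,fx=1.5,fy=1.5)); cv2.imwrite("pics/y3.png",np.hstack([cv2.imread("pics/a.png"),cv2.imread("pics/b.png")[:,:400]]))
E
```

```text
t: 60.6
position: [0.4278, -0.1023, 0.223]
eef_rot: [0.001, 0.741, 0.672, 0.0]
wrist_force: [0.0, 0.2, -0.1]
finger_gap: 0.0851
t: 61.35
position: [0.4275, -0.1017, 0.2223]
eef_rot: [0.0, 0.741, 0.672, -0.0]
wrist_force: [0.6, -0.3, -0.4]
finger_gap: 0.0851
[0.583  0.0075 0.096 ] 172
[ 0.5841 -0.0865  0.096 ] 169
[0.575  0.1003 0.096 ] 174
[ 0.5079 -0.0035  0.096 ] 175
[ 0.5116 -0.0927  0.096 ] 170
[0.5007 0.0837 0.096 ] 175
[0.4674 0.6359 0.096 ] 225
[0.4249 0.5729 0.096 ] 220
[0.4278 0.3976 0.096 ] 162
[0.3706 0.626  0.096 ] 230
```

View pics/y3.png

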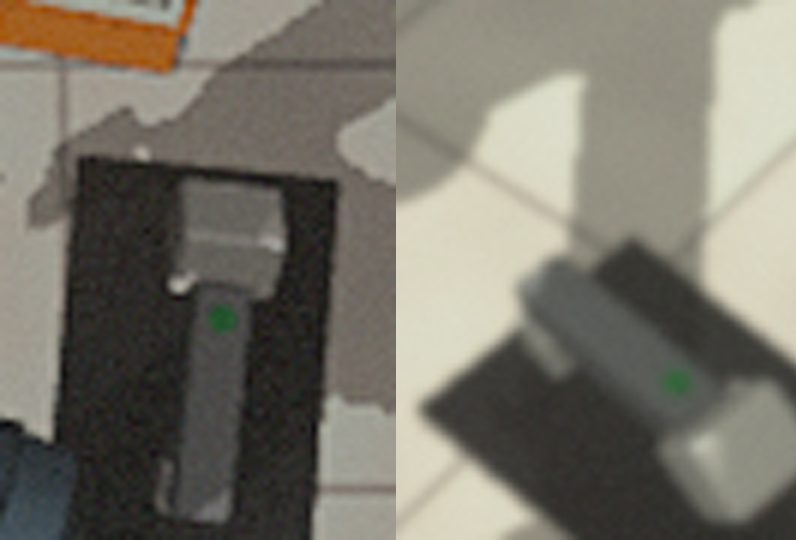

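View pics/y2.png

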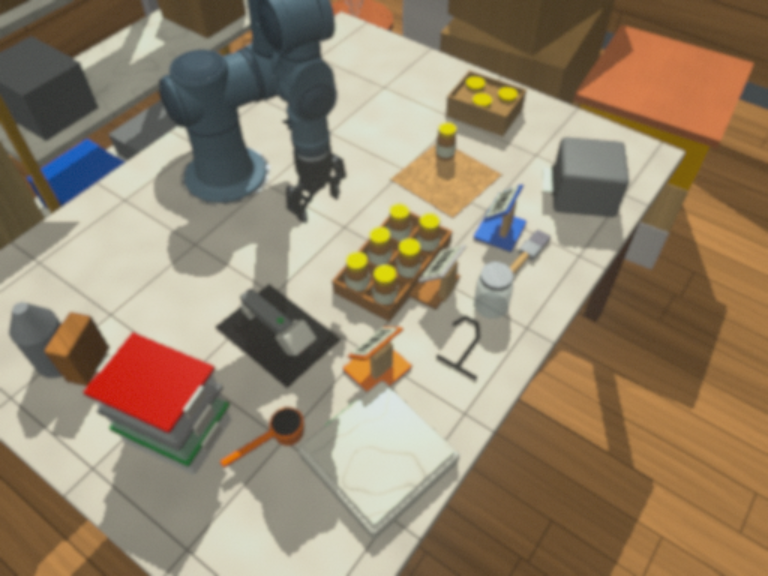

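The scanner stays in the middle of the mat (LED at 222,318 as predicted), the six caps are in the crate, and the surplus jar is standing. I'm handing in now.

```bash
python3 -c "
from plant import ctrl
print(ctrl.finish_job(), ctrl.state()['t'])"
```

```text
the job is handed in; nothing more can be done
the job is handed in; nothing more can be done
```

I handed in the job at about 61 s of the 208 s limit; no verdict comes back.

**Crate:** Pockets 0, 1 and 3 were empty, and I filled each with a spare from the cork mat. The last picture shows all six caps in their pockets. The already packed jars moved less than 1 mm, and the surplus spare still stands on the cork mat.

**Scans:** I held the scanner level at the computed 10 cm standoff for about 4.5 s at each card, first the crate's, then orange, then blue. Pictures before and after each hold matched the computed pose to about 1 pixel (roughly 3 mm) and showed no slip in the grip. I did not measure the standoff or the tilt any finer than that, and tilt could be off by about 1.5°.

**Scanner put away:** After I first laid it down and let go, the next picture showed it about 27 mm aside. That was probably the announced knock. I picked it up again, put it back and let go. The final pictures show it level and steady in the middle of its mat, with the handle point about 6 mm behind the mat's centre so that its length sits more evenly.

The last pictures show nothing else on the bench disturbed and the gripper clear of everything. I saw no sign of the grip slackening.

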